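# Back off the dice-dome ring by two turns

### The arm

A 6-joint arm with a two-finger parallel gripper is mounted at the origin on the work surface. World frame = base frame: x ahead of the robot, y to its left, z up, the work surface at z = 0. Lengths are in m, angles in rad, forces in N, time in s.
With the tool pointing down it reaches from about 0.325 to 1 m from the base axis. Payload 5.1 kg.
Tool frame: the origin (TCP) lies between the finger pads; the fingertips stand 25 mm ahead of it and the grasp point (between the pads) lies 6 mm ahead of it (ctrl.tcp_to_tips is the distance from the TCP to the fingertips, in m); x points along the fingers, y is the direction in which the jaws open and shut, and the axes are right-handed (so a half turn about x gives the same grasp; the last joint's range is limited). The gripper opens to 85 mm and grips with 20 to 120 N. Pads are 22 mm wide; open, the fingers measure 114 mm over their backs; the gripper's body (76 mm by 85 mm) begins 54 mm behind the grasp point. The pads swing forward as they close: fully open they stand 13 mm farther back than shut.
Start: joints at [-1.326, 0.124, 1.65, -0, 1.367, -0.083], TCP at [0.209, -0.615, 0.234] pointing down, gripper open.
Joint ranges: [-2.61, 2.61], [-1.02, 2.33], [0.03, 2.71], [-1.35, 4.49], [0.32, 2.68], [-2.91, 2.91]. Speed limits (rad/s): [2.57, 2.57, 3.14, 3.14, 3.14, 3.14].

### API

Orientations are given as a unit quaternion [w, x, y, z].
In Python, from bench import sensors, cams, ctrl gives the robot as it stands.
- The arm moves only by the shell command python3 -m inch 'ROWS' [FORCE]. ROWS is JSON, a list of rows, each a list of 3 entries, a list of its own where there are three numbers: the opening, from 0 (shut) to 1 (fully open), then the shift along the tool's x, y, z in m, then the turn about the tool's x in rad. In form: [[gripper, [dx, dy, dz], turn], ...]. A call has 1 to 10 rows; each row is the pose to reach, as a shift and turn from the pose commanded when the call began, along the tool's axes at that moment; what a row does not reach only later rows make up. A row lasts 1/10 s, in which the tool goes at most 50 mm and 8.59 degrees, less where a joint would pass 70% of its speed; a pose out of reach is approached as far as the arm can. A call with a gripper value outside its range is refused whole. The fingers move at their own pace and stop on an object; FORCE is the grip in N (left out, the last holds). Time passes only in rows, so rows that repeat a pose let the fingers close. It gives the time, the measured TCP pose, the force and the opening at its end, in the units of the state.
- sensors.observe(): the state, without advancing time (a new reading comes with each control period).
- cams.snapshot(name): name is "scene" or "top" or "wrist"; returns a dict with "img" (480x640x3 uint8, red, green, blue), "intrinsics" (3x3 intrinsics, pixels), "pose" (4x4, takes a point from camera to world coordinates). Camera axes: x right, y down, z forward; pixel columns grow to the right and rows downward; lengths in m; the calibration is good to about 2 mm. A picture is of the moment at which its call begins. There is no depth.
- ctrl.finish_job(): hands the job in, once; it reports no verdict.
The state is a dict: "time_s": time; "qpos": joint angles; "dq": joint speeds; "effort": joint torques, N m; "eef_pos": TCP position; "tcp_rot": TCP orientation; "ft_force": force on the tool from outside, world axes, zero at the start; "moment": the same for the moment, N m; "opening": finger opening in m.
Only numpy, scipy, OpenCV 4.12 (cv2) and the standard library are available. Lean on these libraries where they do the work, as an engineer would, in place of code of your own. Each camera call takes 0.05 s, during which the arm holds its last target.

### The job

The black knurled ring that holds down the clear dome of the dice roller on the mahjong table has only just been cracked loose. With a fingertip on its knurled rim, gripping nothing, carry on unscrewing it anticlockwise (seen from above) until it stands two full turns from tight, which is when its white mark comes round to the white stripe on the case for the second time, and leave it there, still on its thread. Keep off the clear dome, and leave the cup, the ashtray and the two green dice as they stand.

Things in the scene. Friction and masses are not known exactly. Their poses are not given: they have to be found in the camera images.
- roller: the dice roller, a dark teal bell-shaped case fixed to the table: black foot 142 mm wide, a cone from 136 mm wide at 10 mm height up to 94 mm at 36 mm, then 92 mm wide up to the ring at 46 mm. Origin at the centre of its underside, z up along the ring's axis. A white stripe 11 mm wide runs down the cone on its +x side; on its -x side is a red button (fixed, not used).
- ring (a joint): angle of the black knurled ring about the upright axis, rad, growing anticlockwise from above and counting on without wrapping: 0 = tight (ring mark over the case stripe), 6.28 = one turn loose, 12.57 = two. Starts between 0.15 and 1.0. It turns stiffly (0.08 N m, about 1.6 N along the rim), stays where it is left and comes off its thread beyond 15.7.
- ring_top (a point): point on the ring's axis, level with its flat top. Ring 18 mm tall, 105 mm across over 40 upright ribs (2.4 mm proud, 8 mm apart): too wide to go between the fingers. Tight, its top is 64 mm above the table; it climbs 2.5 mm a turn. The case below is narrower, so a fingertip can stand beside the rim from above with nothing under it down to the cone.
- ring_mark (a point): the white mark (11 mm wide) on the ring: the point on its top edge, 50 mm from the axis, that turns with the ring
- index_mark (a point): the foot of the white stripe on the teal case, 66 mm from the axis, 12 mm above the table
- dome: the clear plastic dome in the middle of the ring, over two old white dice; part of the roller; 83 mm across, origin on the axis 54 mm above the table, top at 90 mm. Not to be pressed on.
- cup: white ceramic teacup, loose, about 72 mm across the mouth and 70 mm tall; origin at the centre of its underside
- ashtray: round steel ashtray, loose, 112 mm across and 22 mm tall; origin at the centre of its underside
- die1: green acrylic die, loose, 18 mm cube; origin at the centre of its underside
- die2: the other green acrylic die, loose, 18 mm cube; origin at the centre of its underside

How it is judged:
By the outcome, as a careful person would: the job done as asked, in the order asked, and still so for the second after the job is handed in, with the robot touching nothing.
It also fails if it takes over 72 s, if anything falls off the work surface, if the arm or the gripper's body presses on something with over 40 N, if the wrist force passes 120 N, or if a joint passes its speed limit or range.

## Working session

There is one attempt and no reset: what is moved stays moved. The work goes in short steps, Python scripts to look and compute and a shell command to move; the robot and the scene stay as the last step left them, time stands still between calls to the robot, and variables do not carry over. Pictures are saved under pics/ and viewed, and the job is handed in when it is done.

```bash
ls; mkdir -p pics; python3 - <<'E'
from bench import sensors,cams,ctrl
import cv2
s=sensors.observe();print(s)
for n in ["scene","top","wrist"]:
    d=cams.snapshot(n);cv2.imwrite(f"pics/{n}0.png",d["img"][:,:,::-1]);print(n,d["intrinsics"].tolist(),d["pose"].round(4).tolist())
print(ctrl.tcp_to_tips)
E
```

```text
pics
{'time_s': 0.0, 'qpos': array([-1.32560680e+00,  1.24517473e-01,  1.65167852e+00,  1.26882986e-05,
        1.36749730e+00, -8.26016367e-02]), 'dq': array([ 1.05131598e-03,  7.36352787e-04, -1.77907035e-04,  9.94452413e-05,
        5.73366231e-04, -3.93223696e-04]), 'effort': array([ 6.81451293e-04, -4.23613000e+01, -3.65453553e+01,  1.21120356e-04,
        6.91338806e-03, -9.18922325e-06]), 'eef_pos': array([ 0.20909607, -0.61480919,  0.23244234]), 'tcp_rot': array([-0.11463198, -0.69757479, -0.11611316,  0.69768665]), 'ft_force': array([0.28954393, 0.30824584, 0.46547848]), 'moment': array([-0.00442409,  0.04468604, -0.04021586]), 'opening': 0.0855257289577979}
scene [[434.65662355025586, 0.0, 323.2726668155727], [0.0, 434.65662355025586, 239.21524070425974], [0.0, 0.0, 1.0]] [[-0.8214, 0.414, -0.3924, 0.8179], [0.5702, 0.5768, -0.585, 0.434], [-0.0158, -0.7042, -0.7098, 0.5388], [0.0, 0.0, 0.0, 1.0]]
top [[595.3742815414147, 0.0, 315.547616448882], [0.0, 595.3742815414147, 242.8811055216352], [0.0, 0.0, 1.0]] [[0.0069, -0.9915, 0.1297, 0.4239], [-0.9999, -0.0087, -0.0133, 0.0708], [0.0143, -0.1296, -0.9915, 1.0398], [0.0, 0.0, 0.0, 1.0]]
wrist [[332.74804041421294, 0.0, 317.1720027325679], [0.0, 332.74804041421294, 236.13953921159293], [0.0, 0.0, 1.0]] [[0.3222, -0.8978, -0.3003, 0.2851], [-0.9467, -0.306, -0.1008, -0.5895], [-0.0014, 0.3168, -0.9485, 0.3719], [0.0, 0.0, 0.0, 1.0]]
0.025
```

View pics/scene0.png

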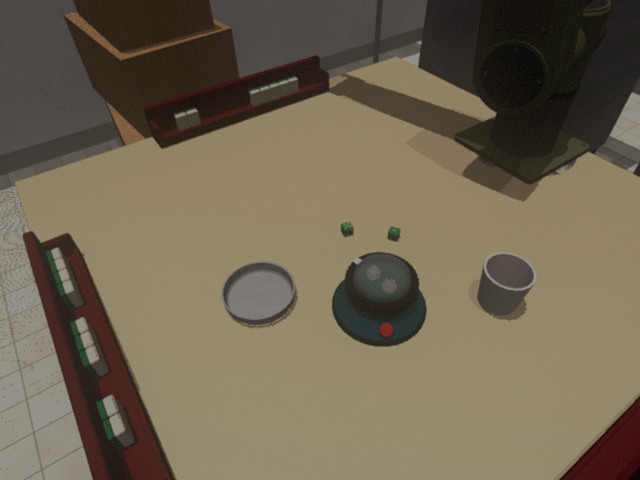

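View pics/top0.png

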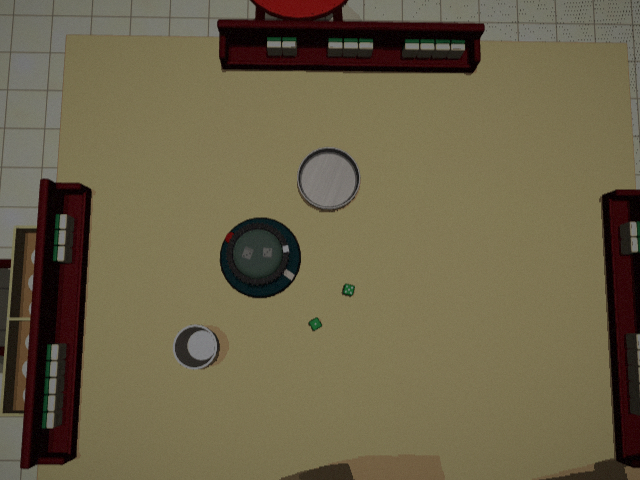

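The scene view shows the roller at about (380,295), the ashtray at (258,293), the cup at (505,283) and the dice at (347,228) and (394,232). In the top view the roller is at (260,258), its stripe at about (289,274) and the ring mark at about (286,249). I'll enlarge that area.

```bash
cat > h.py <<'E'
import numpy as np,cv2
from bench import sensors,cams,ctrl
def snap(n,f=None):
    d=cams.snapshot(n)
    if f: cv2.imwrite(f"pics/{f}.png",d["img"][:,:,::-1])
    return d
def back(d,u,v,z):
    K=d["intrinsics"];P=d["pose"];r=P[:3,:3]@np.linalg.inv(K)@[u,v,1];return P[:3,3]+r*(z-P[2,3])/r[2]
def proj(d,p):
    P=d["pose"];c=P[:3,:3].T@(np.asarray(p)-P[:3,3]);q=d["intrinsics"]@c;return q[:2]/q[2]
def crop(d,u,v,w,h,s,f):
    im=d["img"][max(v-h//2,0):v+h//2,max(u-w//2,0):u+w//2,::-1]
    cv2.imwrite(f"pics/{f}.png",cv2.resize(im,None,fx=s,fy=s,interpolation=cv2.INTER_CUBIC))
E
python3 - <<'E'
from h import *
d=snap("top")
crop(d,260,258,100,100,6,"topc")
print(back(d,260,258,0.0),back(d,289,274,.012),back(d,286,249,.064))
for n,(u,v,z) in dict(cup=(196,347,.07),ash=(328,180,.011),d1=(348,290,.018),d2=(315,324,.018)).items(): print(n,back(d,u,v,z))
E
```

```text
[0.53241941 0.15410969 0.        ] [0.50379588 0.10256504 0.012     ] [0.54102486 0.10642971 0.064     ]
cup [0.3809882  0.24816217 0.07      ]
ash [0.67086755 0.03579859 0.011     ]
d1 [0.47666155 0.00092515 0.018     ]
d2 [0.41851221 0.05710696 0.018     ]
```

View pics/topc.png

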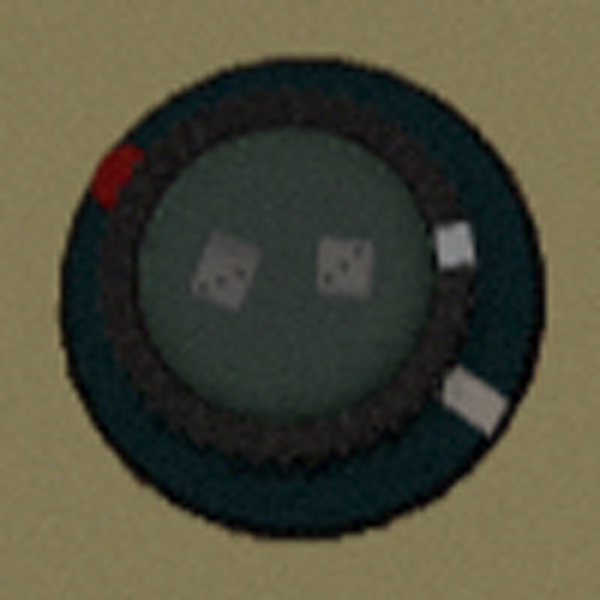

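The enlarged crop shows the foot circle centred at (260.3,257.8), the ring at (257.8,254.2), the mark's middle at about (285.8,248.9) and the stripe running from (284.5,272.5) to (292.6,278.5).

```bash
python3 - <<'E'
from h import *
d=snap("top")
a=back(d,260.3,257.8,.004);b=back(d,257.8,254.2,.060);print(a,b)
c=(a+b)/2
m=back(d,285.8,248.9,.0643)-c; 
s=back(d,292.2,277.8,.012)-c; s2=back(d,285,272,.034)-c
for n,p in dict(m=m,s=s,s2=s2).items(): print(n,np.hypot(*p[:2]),np.degrees(np.arctan2(p[1],p[0])))
btn=back(d,210+118/6,208+175/6,.025)-c;print(np.degrees(np.arctan2(btn[1],btn[0])))
e=snap("scene");crop(e,380,295,120,110,6,"sc")
E
```

```text
[0.53235762 0.15327269 0.004     ] [0.53244445 0.15305754 0.06      ]
m 0.04723227025149572 -79.32268211819478
s 0.06628401161062086 -122.00890315635867
s2 0.05201638217092655 -121.24318385020545
57.47874591142353
```

View pics/wrist0.png

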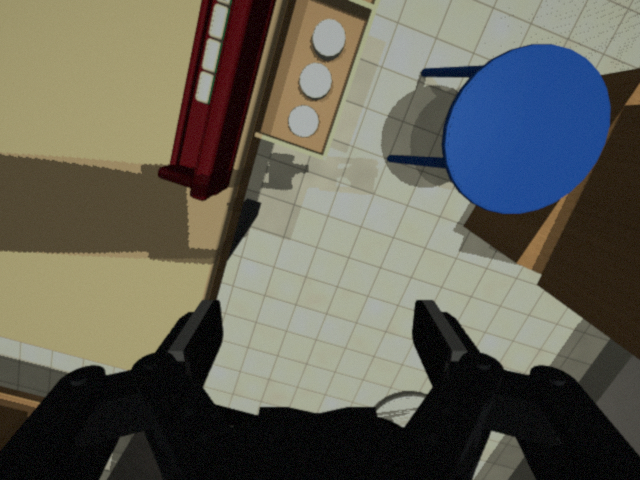

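```bash
cat >> h.py <<'E'
from scipy.spatial.transform import Rotation as R
def tool():
    s=sensors.observe();q=s["tcp_rot"];M=R.from_quat([q[1],q[2],q[3],q[0]]).as_matrix();return s,M
def yaw(M): return np.degrees(np.arctan2(M[1,1],M[0,1]))
C=np.array([.5324,.1532])
E
python3 -m inch '[[0,[0,0,0],0],[0,[0,0,0],0],[0,[0,0,0],0],[0,[0,0,0],0],[0,[0,0,0],0],[0,[0,0,0],0]]' 40
python3 - <<'E'
from h import *
s,M=tool();print(M.round(3),yaw(M))
print(M.T@(np.array([.5324+.2*0,.1532-.10,.234])-s["eef_pos"]))
d=snap("wrist","wr1")
E
```

```text
time_s: 0.9
eef_pos: [0.2092, -0.6154, 0.2337]
tcp_rot: [0.115, 0.698, 0.115, -0.698]
ft_force: [0.3, 0.1, -0.2]
opening: 0.0001
[[ 0.     0.322 -0.947]
 [-0.    -0.947 -0.322]
 [-1.     0.    -0.   ]] -71.22250137085857
[-2.89427309e-04 -5.28997495e-01 -5.21199796e-01]
```

View pics/wr1.png

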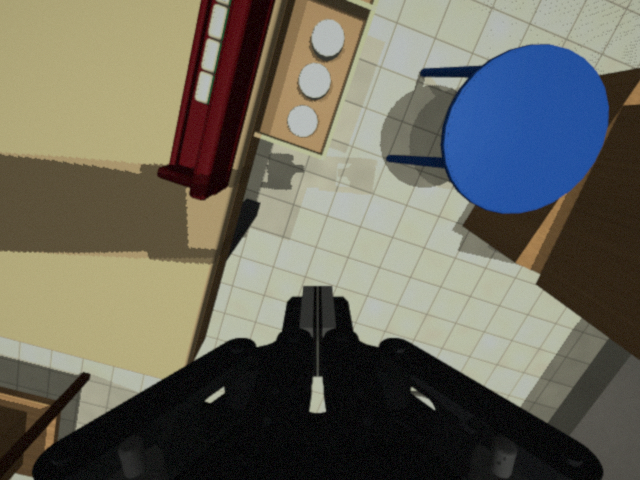

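```bash

python3 -m inch '[[0,[0,-0.529,-0.517],1.117],[0,[0,-0.529,-0.517],1.117],[0,[0,-0.529,-0.517],1.117],[0,[0,-0.529,-0.517],1.117],[0,[0,-0.529,-0.517],1.117],[0,[0,-0.529,-0.517],1.117],[0,[0,-0.529,-0.517],1.117],[0,[0,-0.529,-0.517],1.117],[0,[0,-0.529,-0.517],1.117],[0,[0,-0.529,-0.517],1.117]]'
cat > st.py <<'E'
from h import *
import sys
def rel(rho,phi,z,off=45):
    # shift/turn to TCP at polar (rho,phi deg) about C, psi=phi-off
    s,M=tool();p=np.array([*(C+rho*np.array([np.cos(np.radians(phi)),np.sin(np.radians(phi))])),z])
    t=-((phi-off-yaw(M)+180)%360-180)
    return (M.T@(p-s["eef_pos"])).round(4),round(np.radians(t),3)
def st():
    s,M=tool();r=s["eef_pos"][:2]-C
    ph=np.degrees(np.arctan2(r[1],r[0]));F=s["ft_force"]
    n=np.array([np.cos(np.radians(ph)),np.sin(np.radians(ph))])
    print("t",s["time_s"],"p",s["eef_pos"].round(4),"rho",np.hypot(*r).round(4),"phi",ph.round(1),"yaw",yaw(M).round(1),"q6",s["qpos"][5].round(2),"F n,t,z",(n@F[:2]).round(2),(n[0]*F[1]-n[1]*F[0]).round(2),F[2].round(2),"Mz",s["moment"].round(2))
E
python3 -c "
from st import *
st();print(rel(.09,-90,.15))"
```

```text
time_s: 1.95
eef_pos: [0.4205, -0.1737, 0.2342]
tcp_rot: [-0.272, 0.653, -0.272, -0.652]
ft_force: [1.8, -1.3, -0.6]
opening: -0.0002
t 1.95 p [ 0.4205 -0.1737  0.2342] rho 0.3455 phi -108.9 yaw -135.2 q6 1.85 F n,t,z 0.64 2.08 -0.62 Mz [ 0.05  0.02 -0.01]
(array([ 0.0842, -0.2462,  0.0896]), np.float64(-0.004))
```

```bash

python3 -m inch '[[0,[0.08,-0.24,0.09],0],[0,[0.08,-0.24,0.09],0],[0,[0.08,-0.24,0.09],0],[0,[0.08,-0.24,0.09],0],[0,[0.08,-0.24,0.09],0],[0,[0.08,-0.24,0.09],0],[0,[0.08,-0.24,0.09],0],[0,[0.08,-0.24,0.09],0]]'
python3 -c "
from st import *
st();print(rel(.085,-90,.073))
d=snap('wrist','wr2');d=snap('scene');crop(d,380,250,200,150,4,'sc2')"
```

```text
time_s: 2.75
eef_pos: [0.5268, 0.0574, 0.1538]
tcp_rot: [0.271, -0.653, 0.272, 0.653]
ft_force: [0.8, -0.8, 1.1]
opening: -0.0
t 2.75 p [0.5268 0.0574 0.1538] rho 0.0959 phi -93.3 yaw -135.2 q6 2.37 F n,t,z 0.76 0.84 1.13 Mz [ 0.03 -0.   -0.01]
(array([ 0.0808, -0.0116,  0.0037]), np.float64(-0.003))
```

View pics/wr2.png

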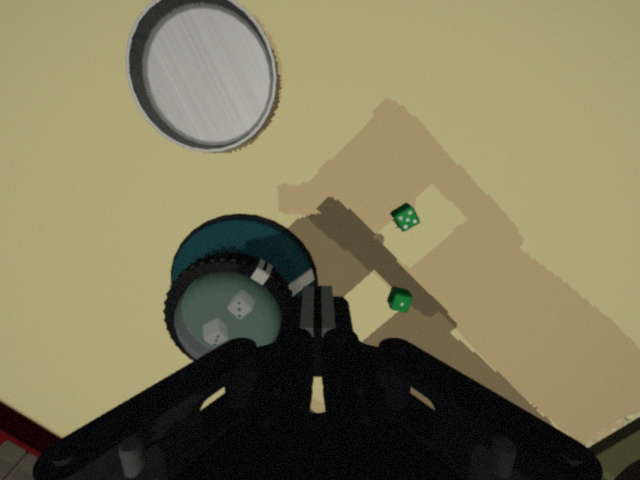

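View pics/sc2.png

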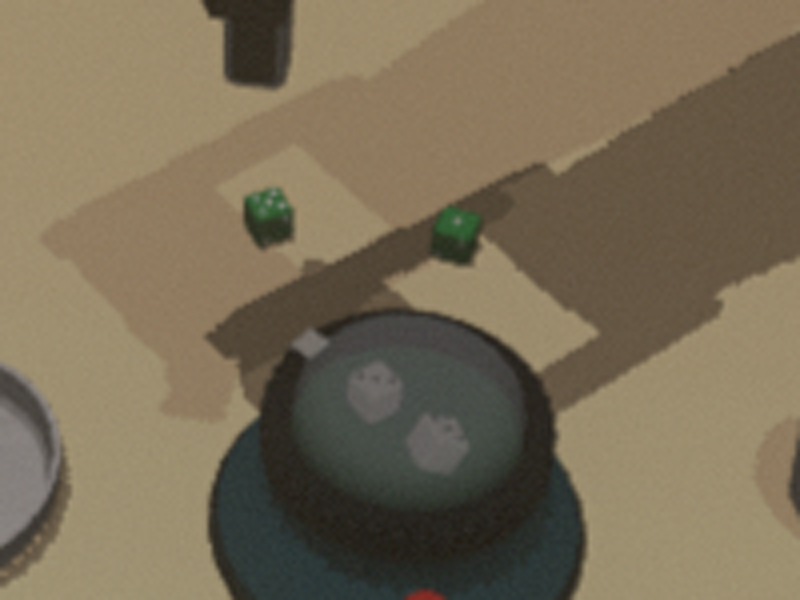

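```bash

python3 -c "
from st import *
d=snap('scene');s,M=tool()
for k in (.025,.038): print(proj(d,s['eef_pos']+M[:,0]*k))"
python3 -m inch '[[0,[0.02,-0.010,0.004],0],[0,[0.04,-0.010,0.004],0],[0,[0.06,-0.010,0.004],0],[0,[0.078,-0.010,0.004],0],[0,[0.078,-0.010,0.004],0],[0,[0.078,-0.010,0.004],0]]'
python3 -c "
from st import *
st();print(rel(.085,-90,.073))
d=snap('wrist','wr3');d=snap('scene');crop(d,380,250,200,150,4,'sc3')"
```

```text
[344.13873478 204.48850208]
[343.96716288 211.26553793]
time_s: 3.5
eef_pos: [0.5314, 0.0665, 0.0764]
tcp_rot: [-0.272, 0.653, -0.272, -0.652]
ft_force: [-0.5, -0.4, -0.0]
opening: 0.0003
t 3.5 p [0.5314 0.0665 0.0764] rho 0.0867 phi -90.7 yaw -135.3 q6 2.39 F n,t,z 0.37 -0.47 -0.01 Mz [-0.01 -0.01 -0.05]
(array([ 0.0034, -0.0019,  0.0005]), np.float64(-0.005))
```

View pics/wr3.png

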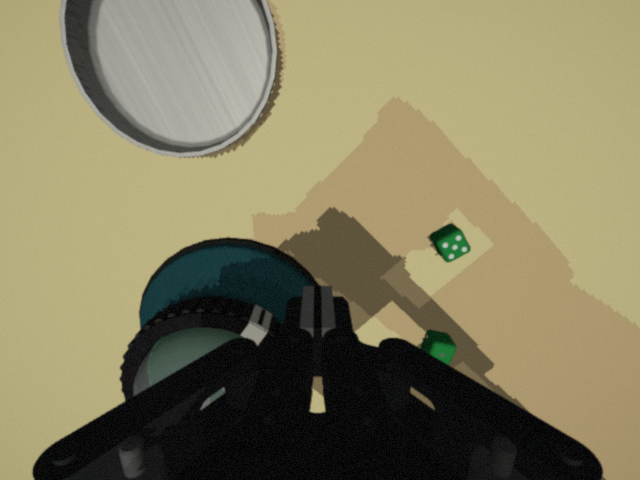

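View pics/sc3.png

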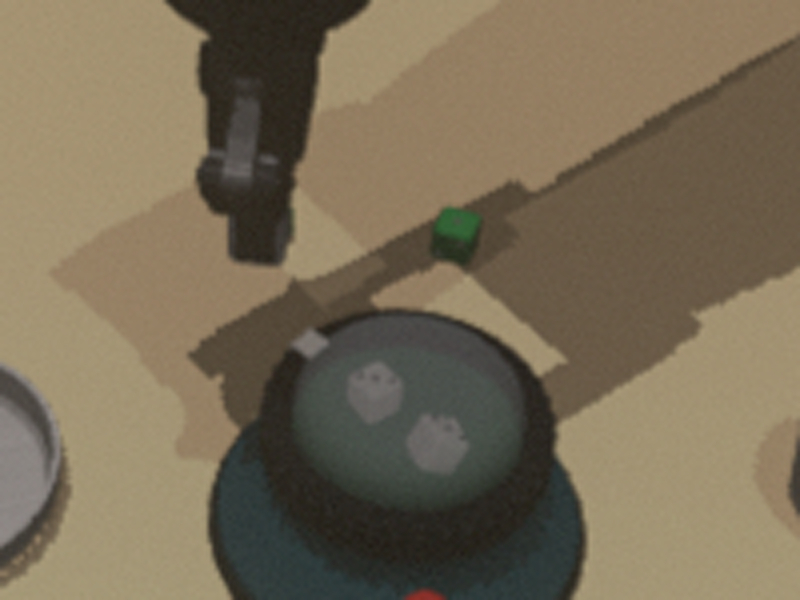

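```bash

python3 -c "
from st import *
d=snap('scene');s,M=tool()
print(s['eef_pos'])
for k in (0,.006,.015,.025,.038): print(k,proj(d,s['eef_pos']+M[:,0]*k))
print('ringc',proj(d,[.5324,.1532,.064]),'stripe',proj(d,[*(C+.066*np.array([-.527,-.85])),.012]), 'mark',proj(d,[*(C+.05*np.array([.185,-.983])),.0643]))
w=snap('wrist')
for k in (0,.006,.015,.025,.038): print(k,proj(w,s['eef_pos']+M[:,0]*k+M[:,2]*-.011))
print(proj(w,[*(C+.05*np.array([.185,-.983])),.0643]))
print('die',proj(d,[.4185,.0571,.018]),proj(d,[.4767,.001,.018]))
"
```

```text
[0.53235111 0.06697839 0.07751014]
0 [344.91614886 235.85855952]
0.006 [344.82984738 238.67459873]
0.015 [344.70246509 242.8311152 ]
0.025 [344.56376562 247.35691385]
0.038 [344.38777133 253.09965239]
ringc [381.32497708 277.64145596] stripe [372.75824113 266.71592037] mark [354.79417477 259.29661113]
0 [314.3186096  284.27732529]
0.006 [314.4108819  278.61808095]
0.015 [314.53760164 270.84610608]
0.025 [314.66414264 263.08509395]
0.038 [314.80978636 254.15247417]
[253.0629862  325.39786105]
die [393.92555456 229.91779455] [347.16777325 225.29327428]
```

```bash

python3 -c "
from st import *
d=snap('wrist');crop(d,317,330,130,110,6,'wr4');d=snap('scene');crop(d,350,240,80,80,7,'sc4')
s,M=tool()
for k in (-.01,0,.006,.015,.025,.038): print(k,[proj(snap('wrist') if 0 else d,s['eef_pos']+M[:,0]*k+M[:,2]*z+M[:,1]*y).round(1) for y in (-.0075,.0075) for z in (-.011,.011)])
"
```

```text
-0.01 [array([337.3, 234. ]), array([352. , 235.7]), array([338.9, 227.1]), array([353.4, 228.8])]
0 [array([337.2, 238.7]), array([351.8, 240.5]), array([338.8, 231.9]), array([353.2, 233.5])]
0.006 [array([337.2, 241.6]), array([351.7, 243.3]), array([338.8, 234.7]), array([353. , 236.4])]
0.015 [array([337.1, 245.7]), array([351.5, 247.5]), array([338.7, 238.8]), array([352.8, 240.5])]
0.025 [array([337.1, 250.2]), array([351.3, 252. ]), array([338.6, 243.3]), array([352.6, 245. ])]
0.038 [array([337. , 255.9]), array([351. , 257.7]), array([338.5, 249.1]), array([352.3, 250.8])]
```

View pics/wr4.png

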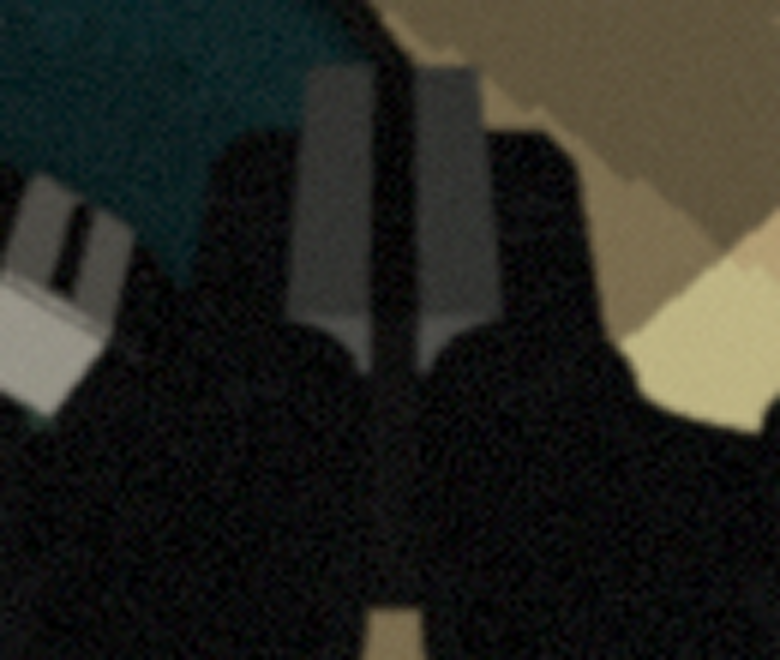

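View pics/sc4.png

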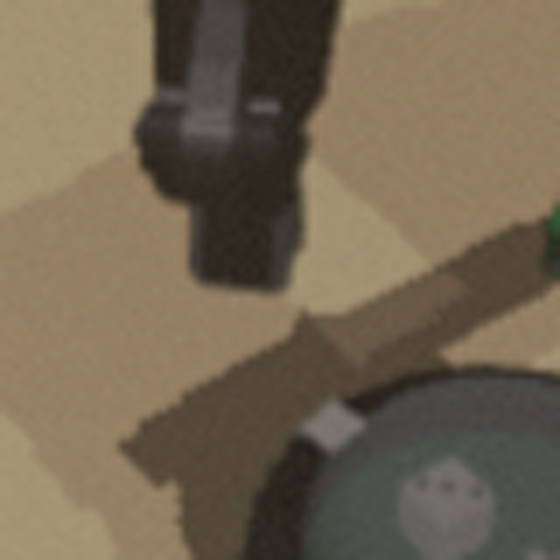

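```bash

python3 -c "
from st import *
st();print(rel(.085,-90,.056),rel(.070,-90,.056),rel(.066,-90,.056))"
python3 -m inch '[[0,[0.012,0,0],0],[0,[0.021,0,0],0],[0,[0.021,0,0],0],[0,[0.021,-0.010,0.010],0],[0,[0.021,-0.010,0.010],0],[0,[0.021,-0.010,0.010],0]]'
python3 -c "
from st import *
st();print(rel(.066,-90,.056))
d=snap('scene');crop(d,360,250,80,80,7,'sc5')"
```

```text
t 3.8 p [0.5319 0.0673 0.0769] rho 0.0859 phi -90.3 yaw -135.2 q6 2.39 F n,t,z 1.09 -0.48 -0.05 Mz [ 0.04 -0.    0.04]
(array([ 0.0209, -0.001 ,  0.0004]), np.float64(-0.004)) (array([ 0.0209, -0.0115,  0.011 ]), np.float64(-0.004)) (array([ 0.0209, -0.0143,  0.0139]), np.float64(-0.004))
time_s: 4.4
eef_pos: [0.5316, 0.0821, 0.0551]
tcp_rot: [-0.272, 0.653, -0.271, -0.653]
ft_force: [0.3, 0.2, 0.1]
opening: -0.0001
t 4.4 p [0.5316 0.0821 0.0551] rho 0.0711 phi -90.7 yaw -135.1 q6 2.41 F n,t,z -0.21 0.31 0.12 Mz [ 0.03 -0.03 -0.01]
(array([-0.0009, -0.0042,  0.003 ]), np.float64(-0.003))
```

View pics/sc5.png

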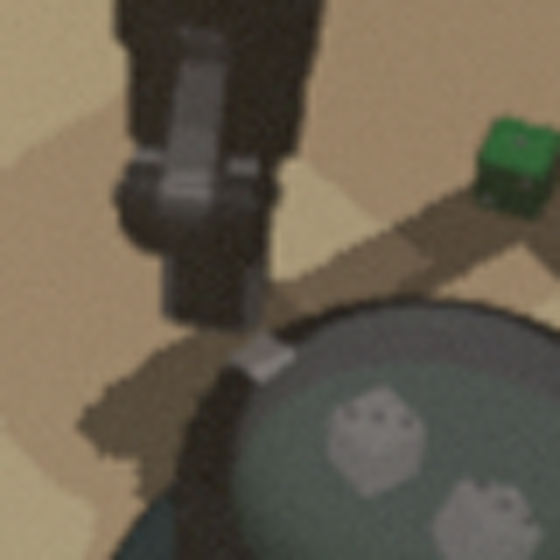

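```bash

python3 -m inch '[[0,[0,-0.002,0.002],0],[0,[0,-0.003,0.003],0],[0,[0,-0.003,0.003],0]]'
python3 -c "
from st import *
st()"
python3 -m inch '[[0,[0,-0.001,0.001],0],[0,[0,-0.001,0.001],0]]'
python3 -c "
from st import *
st()"
python3 -m inch '[[0,[0,-0.001,0.001],0],[0,[0,-0.001,0.001],0]]'
python3 -c "
from st import *
st()"
```

```text
time_s: 4.75
eef_pos: [0.5313, 0.0858, 0.0549]
tcp_rot: [-0.272, 0.653, -0.272, -0.653]
ft_force: [-0.5, -0.0, 1.0]
opening: 0.0001
t 4.75 p [0.5313 0.0858 0.0549] rho 0.0674 phi -90.9 yaw -135.2 q6 2.42 F n,t,z 0.06 -0.55 0.98 Mz [-0.01 -0.06 -0.  ]
time_s: 4.95
eef_pos: [0.5313, 0.0871, 0.0548]
tcp_rot: [0.272, -0.653, 0.272, 0.653]
ft_force: [0.2, -0.1, -0.1]
opening: -0.0005
t 4.95 p [0.5313 0.0871 0.0548] rho 0.0661 phi -91.0 yaw -135.2 q6 2.42 F n,t,z 0.08 0.2 -0.14 Mz [ 0.    0.   -0.03]
time_s: 5.15
eef_pos: [0.5313, 0.0886, 0.0548]
tcp_rot: [-0.272, 0.653, -0.272, -0.653]
ft_force: [0.1, -0.0, 0.7]
opening: -0.0001
t 5.15 p [0.5313 0.0886 0.0548] rho 0.0646 phi -91.0 yaw -135.2 q6 2.43 F n,t,z 0.0 0.06 0.67 Mz [0.01 0.01 0.06]
```

```bash

python3 -m inch '[[0,[0,-0.001,0.001],0],[0,[0,-0.001,0.001],0]]'
python3 -c "
from st import *
st()"
python3 -m inch '[[0,[0,-0.001,0.001],0],[0,[0,-0.001,0.001],0]]'
python3 -c "
from st import *
st();d=snap('top');crop(d,260,250,100,100,6,'t6');d=snap('wrist');crop(d,290,320,200,150,4,'w6')"
```

```text
time_s: 5.35
eef_pos: [0.5313, 0.0899, 0.0548]
tcp_rot: [-0.272, 0.653, -0.272, -0.653]
ft_force: [-0.2, -0.3, 0.1]
opening: 0.0003
t 5.35 p [0.5313 0.0899 0.0548] rho 0.0633 phi -91.0 yaw -135.2 q6 2.43 F n,t,z 0.35 -0.21 0.1 Mz [-0.06  0.03  0.  ]
time_s: 5.55
eef_pos: [0.5314, 0.0906, 0.0548]
tcp_rot: [-0.271, 0.653, -0.272, -0.653]
ft_force: [-1.6, -5.2, 0.2]
opening: 0.0001
t 5.55 p [0.5314 0.0906 0.0548] rho 0.0626 phi -90.9 yaw -135.2 q6 2.43 F n,t,z 5.24 -1.47 0.23 Mz [-0.76  0.03  0.  ]
```

View pics/t6.png

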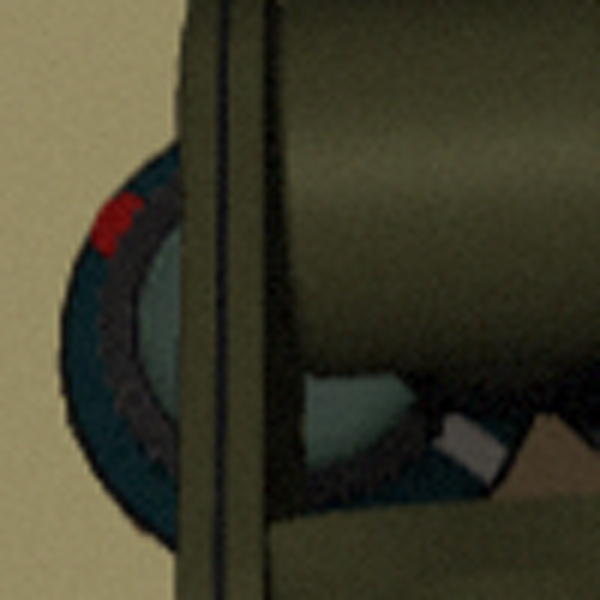

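View pics/w6.png

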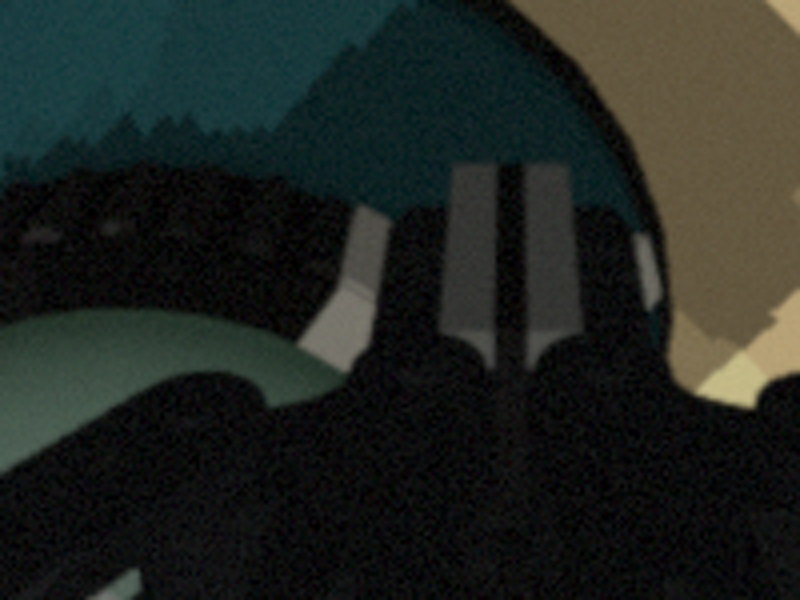

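```bash
cat >> st.py <<'E'
def arc(step=6,n=10,rho=.0625,dr=0.0,off=45.0):
    for i in range(1,n+1):
        a=np.radians(step*i);r=rho+dr*i/n
        dn=r*np.cos(a)-rho;dt=r*np.sin(a);o=np.radians(off)
        # y axis at phi-off ; z at phi-off-90
        y=dn*np.cos(o)-dt*np.sin(o);z=-dn*np.sin(o)-dt*np.cos(o)
        print([0,[0,round(y,4),round(z,4)],round(-a,3)],end=",")
    print()
E
python3 -c "
from st import *
arc();arc(-6,10,.075)"
```

```text
[0, [0, np.float64(-0.0049), np.float64(-0.0044)], np.float64(-0.105)],[0, [0, np.float64(-0.0102), np.float64(-0.0082)], np.float64(-0.209)],[0, [0, np.float64(-0.0158), np.float64(-0.0115)], np.float64(-0.314)],[0, [0, np.float64(-0.0218), np.float64(-0.0142)], np.float64(-0.419)],[0, [0, np.float64(-0.028), np.float64(-0.0162)], np.float64(-0.524)],[0, [0, np.float64(-0.0344), np.float64(-0.0175)], np.float64(-0.628)],[0, [0, np.float64(-0.0409), np.float64(-0.0182)], np.float64(-0.733)],[0, [0, np.float64(-0.0475), np.float64(-0.0182)], np.float64(-0.838)],[0, [0, np.float64(-0.054), np.float64(-0.0175)], np.float64(-0.942)],[0, [0, np.float64(-0.0604), np.float64(-0.0162)], np.float64(-1.047)],
[0, [0, np.float64(0.0053), np.float64(0.0058)], np.float64(0.105)],[0, [0, np.float64(0.0099), np.float64(0.0122)], np.float64(0.209)],[0, [0, np.float64(0.0138), np.float64(0.019)], np.float64(0.314)],[0, [0, np.float64(0.017), np.float64(0.0262)], np.float64(0.419)],[0, [0, np.float64(0.0194), np.float64(0.0336)], np.float64(0.524)],[0, [0, np.float64(0.021), np.float64(0.0413)], np.float64(0.628)],[0, [0, np.float64(0.0219), np.float64(0.0491)], np.float64(0.733)],[0, [0, np.float64(0.0219), np.float64(0.057)], np.float64(0.838)],[0, [0, np.float64(0.021), np.float64(0.0648)], np.float64(0.942)],[0, [0, np.float64(0.0194), np.float64(0.0724)], np.float64(1.047)],
```

First half of the arc (30°) as a test.

```bash

python3 -m inch '[[0,[0,-0.005,-0.0044],-0.105],[0,[0,-0.010,-0.008],-0.21],[0,[0,-0.016,-0.0115],-0.315],[0,[0,-0.022,-0.014],-0.42],[0,[0,-0.028,-0.016],-0.525]]'
python3 -c "
from st import *
st();d=snap('wrist');crop(d,290,320,200,150,4,'w7')
d=snap('scene');crop(d,380,280,110,80,7,'s7')"
```

```text
time_s: 6.15
eef_pos: [0.5629, 0.0994, 0.0549]
tcp_rot: [-0.092, 0.701, -0.092, -0.701]
ft_force: [-0.2, -2.7, 1.2]
opening: -0.0
t 6.15 p [0.5629 0.0994 0.0549] rho 0.0619 phi -60.4 yaw -104.9 q6 1.91 F n,t,z 2.23 -1.5 1.2 Mz [-0.5  -0.02 -0.06]
```

View pics/s7.png

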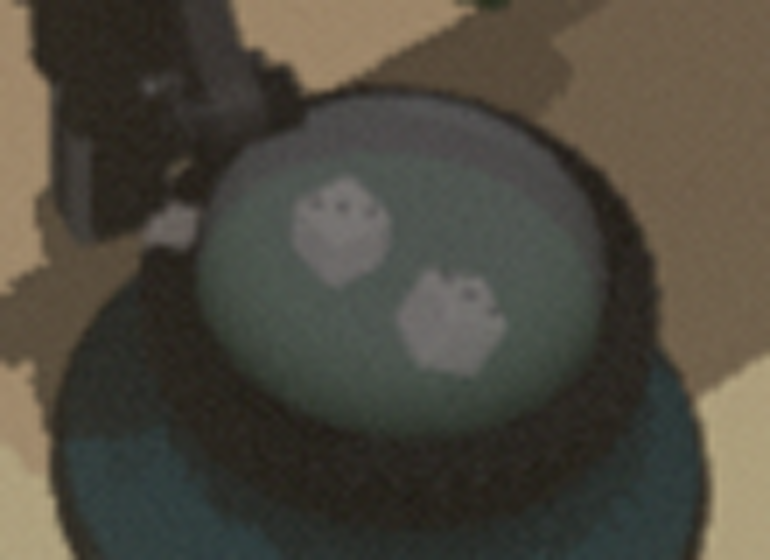

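View pics/w7.png

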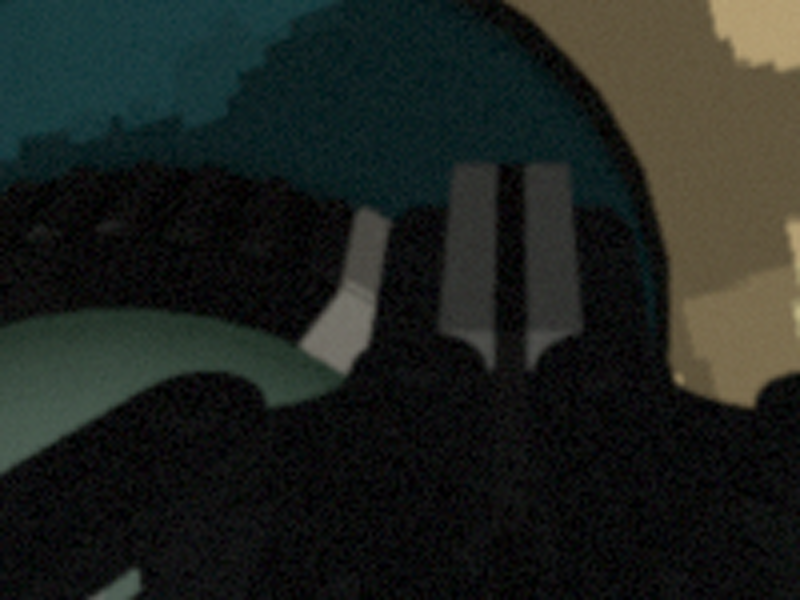

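The ring turned with the finger: in the wrist view the mark stays at (358,300) of the crop beside the finger. I'll continue in 60° arcs.

```bash

python3 -m inch '[[0,[0,-0.0053,-0.004],-0.105],[0,[0,-0.0106,-0.0078],-0.21],[0,[0,-0.0162,-0.0111],-0.314],[0,[0,-0.0222,-0.0139],-0.419],[0,[0,-0.0284,-0.016],-0.524],[0,[0,-0.0348,-0.0173],-0.628],[0,[0,-0.0412,-0.018],-0.733],[0,[0,-0.0477,-0.018],-0.838],[0,[0,-0.0541,-0.0174],-0.942],[0,[0,-0.0604,-0.0162],-1.047]]'
python3 -c "
from st import *
st();d=snap('wrist');crop(d,290,320,200,150,4,'w8')"
```

```text
time_s: 7.25
eef_pos: [0.5942, 0.1542, 0.0551]
tcp_rot: [0.27, 0.654, 0.27, -0.653]
ft_force: [0.3, -1.5, -0.1]
opening: -0.0005
t 7.25 p [0.5942 0.1542 0.0551] rho 0.0618 phi 0.9 yaw -45.1 q6 0.95 F n,t,z 0.24 -1.51 -0.07 Mz [-0.28 -0.16 -0.01]
```

View pics/w8.png

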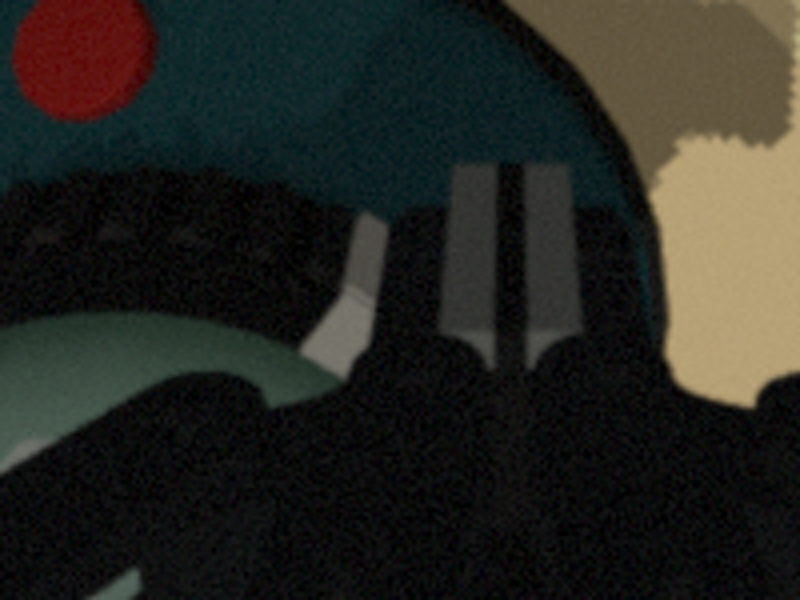

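Still locked together: the ring turned exactly 90° with the finger. Continuing.

```bash

python3 -m inch '[[0,[0,-0.0051,-0.0042],-0.105],[0,[0,-0.0104,-0.008],-0.21],[0,[0,-0.016,-0.0112],-0.314],[0,[0,-0.022,-0.0139],-0.419],[0,[0,-0.0282,-0.016],-0.524],[0,[0,-0.0346,-0.0173],-0.628],[0,[0,-0.041,-0.018],-0.733],[0,[0,-0.0477,-0.018],-0.838],[0,[0,-0.0541,-0.0174],-0.942],[0,[0,-0.0604,-0.0164],-1.047]]'
python3 -c "
from st import *
st()"
python3 -m inch '[[0,[0,-0.0051,-0.0042],-0.105],[0,[0,-0.0104,-0.008],-0.21],[0,[0,-0.016,-0.0112],-0.314],[0,[0,-0.022,-0.0139],-0.419],[0,[0,-0.0282,-0.016],-0.524],[0,[0,-0.0346,-0.0173],-0.628],[0,[0,-0.041,-0.018],-0.733],[0,[0,-0.0477,-0.018],-0.838],[0,[0,-0.0541,-0.0174],-0.942],[0,[0,-0.0604,-0.0164],-1.047]]'
python3 -c "
from st import *
st();d=snap('wrist');crop(d,290,320,200,150,4,'w9')"
```

```text
time_s: 8.3
eef_pos: [0.5632, 0.2087, 0.0553]
tcp_rot: [0.561, 0.432, 0.56, -0.43]
ft_force: [2.1, -1.4, 1.0]
opening: 0.0001
t 8.3 p [0.5632 0.2087 0.0553] rho 0.0635 phi 61.0 yaw 14.8 q6 0.01 F n,t,z -0.18 -2.55 0.96 Mz [-0.14 -0.22  0.06]
time_s: 9.3
eef_pos: [0.5002, 0.2098, 0.0555]
tcp_rot: [0.701, 0.095, 0.701, -0.092]
ft_force: [0.5, 2.6, 2.1]
opening: 0.0002
t 9.3 p [0.5002 0.2098 0.0555] rho 0.0651 phi 119.6 yaw 74.8 q6 -1.01 F n,t,z 1.99 -1.74 2.09 Mz [ 0.43 -0.07  0.03]
```

View pics/w9.png

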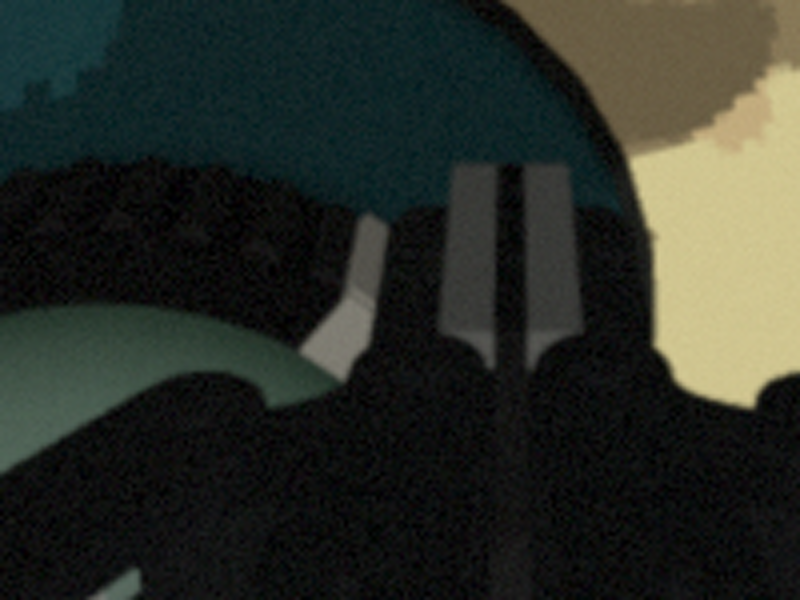

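```bash

python3 -m inch '[[0,[0,-0.005,-0.0043],-0.105],[0,[0,-0.0103,-0.0081],-0.21],[0,[0,-0.016,-0.0113],-0.314],[0,[0,-0.022,-0.014],-0.419],[0,[0,-0.0281,-0.016],-0.524],[0,[0,-0.0345,-0.0174],-0.628],[0,[0,-0.041,-0.0181],-0.733],[0,[0,-0.0476,-0.0181],-0.838],[0,[0,-0.0541,-0.0174],-0.942],[0,[0,-0.0604,-0.0163],-1.047]]'
python3 -c "
from st import *
st()"
python3 -m inch '[[0,[0,-0.005,-0.0043],-0.105],[0,[0,-0.0103,-0.0081],-0.21],[0,[0,-0.016,-0.0113],-0.314],[0,[0,-0.022,-0.014],-0.419],[0,[0,-0.028,-0.0162],-0.524],[0,[0,-0.028,-0.0162],-0.524]]'
python3 -c "
from st import *
st();d=snap('wrist');crop(d,290,320,200,150,4,'w10')"
```

```text
time_s: 10.35
eef_pos: [0.467, 0.155, 0.055]
tcp_rot: [0.653, -0.268, 0.655, 0.27]
ft_force: [-6.1, 1.1, 6.5]
opening: -0.0001
t 10.35 p [0.467 0.155 0.055] rho 0.0654 phi 178.4 yaw 134.8 q6 -2.14 F n,t,z 6.16 -0.88 6.48 Mz [0.2  0.87 0.01]
time_s: 10.95
eef_pos: [0.4755, 0.1223, 0.0549]
tcp_rot: [0.561, -0.428, 0.564, 0.429]
ft_force: [-6.8, -4.4, 7.0]
opening: 0.0
t 10.95 p [0.4755 0.1223 0.0549] rho 0.0647 phi -151.5 yaw 164.6 q6 -2.73 F n,t,z 8.11 0.65 7.05 Mz [-0.61  1.   -0.04]
```

View pics/w10.png

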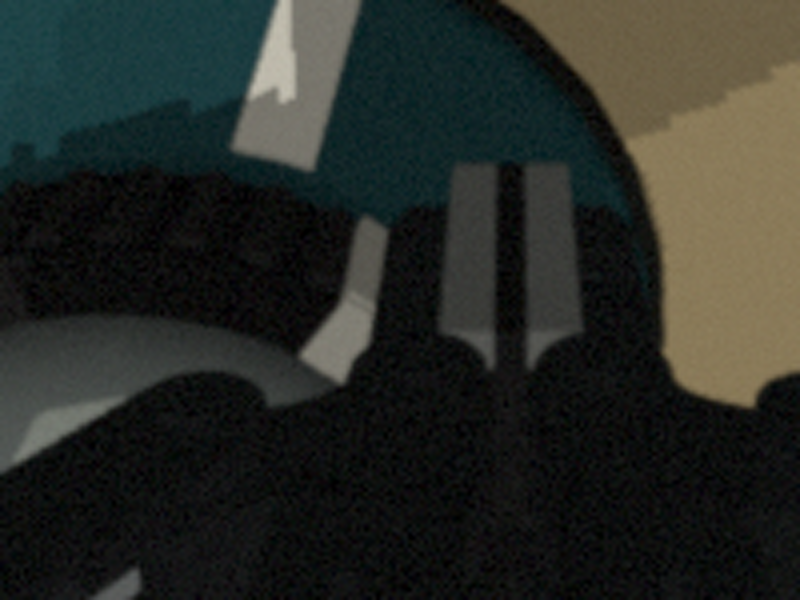

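```bash

python3 -m inch '[[0,[0,0.004,-0.004],0],[0,[0,0.0106,-0.0106],0],[0,[0,0.0106,-0.0106],0]]'
python3 -c "
from st import *
st()
P=np.array([[.5314,.0906],[.5629,.0994],[.5942,.1542],[.5632,.2087],[.5002,.2098],[.467,.155],[.4755,.1223]])
A=np.c_[2*P,np.ones(7)];x=np.linalg.lstsq(A,(P**2).sum(1),rcond=None)[0];print('centre',x[:2],'r',np.sqrt(x[2]+x[:2]@x[:2]), np.hypot(*(P-x[:2]).T).round(4))
np.set_printoptions(legacy='1.25')
arc(-7.5,10,.079)"
```

```text
time_s: 11.3
eef_pos: [0.4626, 0.1155, 0.0542]
tcp_rot: [0.562, -0.429, 0.562, 0.429]
ft_force: [0.3, 0.6, 0.4]
opening: 0.0003
t 11.3 p [0.4626 0.1155 0.0542] rho 0.0794 phi -151.6 yaw 164.7 q6 -2.74 F n,t,z -0.53 -0.36 0.36 Mz [-0.02 -0.   -0.04]
centre [0.53059712 0.15409754] r 0.06355708927601435 [0.0635 0.0635 0.0636 0.0636 0.0635 0.0636 0.0636]
[0, [0, 0.0068, 0.0078], 0.131],[0, [0, 0.0126, 0.0164], 0.262],[0, [0, 0.0171, 0.0256], 0.393],[0, [0, 0.0204, 0.0354], 0.524],[0, [0, 0.0225, 0.0455], 0.654],[0, [0, 0.0231, 0.0559], 0.785],[0, [0, 0.0225, 0.0662], 0.916],[0, [0, 0.0204, 0.0763], 1.047],[0, [0, 0.0171, 0.0861], 1.178],[0, [0, 0.0126, 0.0954], 1.309],
```

```bash
sed -i 's/^C=.*/C=np.array([.5302,.154])/' h.py
python3 -m inch '[[0,[0,0.0068,0.0078],0.131],[0,[0,0.0126,0.0164],0.262],[0,[0,0.0171,0.0256],0.393],[0,[0,0.0204,0.0354],0.524],[0,[0,0.0225,0.0455],0.654],[0,[0,0.0231,0.0559],0.785],[0,[0,0.0225,0.0662],0.916],[0,[0,0.0204,0.0763],1.047],[0,[0,0.0171,0.0861],1.178],[0,[0,0.0126,0.0954],1.309]]'
python3 -m inch '[[0,[0,0.0068,0.0078],0.131],[0,[0,0.0126,0.0164],0.262],[0,[0,0.0171,0.0256],0.393],[0,[0,0.0204,0.0354],0.524],[0,[0,0.0225,0.0455],0.654],[0,[0,0.0231,0.0559],0.785],[0,[0,0.0225,0.0662],0.916],[0,[0,0.0204,0.0763],1.047],[0,[0,0.0171,0.0861],1.178],[0,[0,0.0126,0.0954],1.309]]'
python3 -c "
from st import *
st();d=snap('wrist','w11')"

```

```text
time_s: 12.3
eef_pos: [0.4767, 0.2117, 0.0546]
tcp_rot: [0.707, 0.003, 0.707, -0.003]
ft_force: [0.5, -0.3, -0.3]
opening: -0.0001
time_s: 13.3
eef_pos: [0.5725, 0.2236, 0.0545]
tcp_rot: [0.559, 0.433, 0.559, -0.433]
ft_force: [-1.3, 0.1, -0.8]
opening: -0.0001
t 13.3 p [0.5725 0.2236 0.0545] rho 0.0814 phi 58.7 yaw 14.5 q6 0.03 F n,t,z -0.57 1.16 -0.84 Mz [ 0.04  0.05 -0.01]
```

View pics/w11.png

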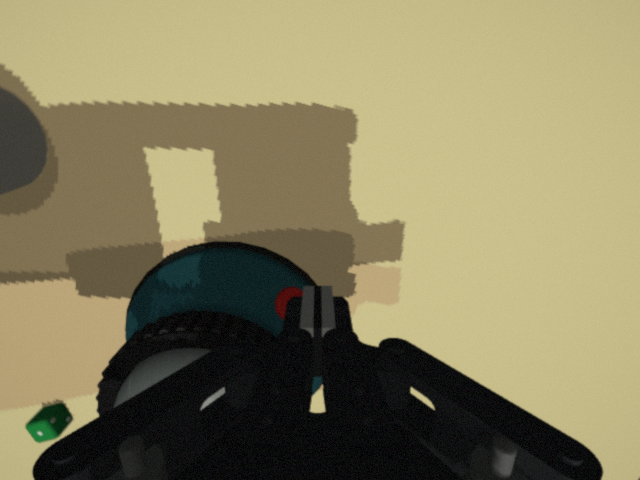

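The view shows the button at (287,303) and the knurled ring, with the finger clear of it. I'll carry on rewinding.

```bash

python3 -m inch '[[0,[0,0.0068,0.0078],0.131],[0,[0,0.0126,0.0164],0.262],[0,[0,0.0171,0.0256],0.393],[0,[0,0.0204,0.0354],0.524],[0,[0,0.0225,0.0455],0.654],[0,[0,0.0231,0.0559],0.785],[0,[0,0.0225,0.0662],0.916],[0,[0,0.0204,0.0763],1.047],[0,[0,0.0171,0.0861],1.178],[0,[0,0.0126,0.0954],1.309]]'
python3 -m inch '[[0,[0,0.0068,0.0078],0.131],[0,[0,0.0126,0.0164],0.262],[0,[0,0.0171,0.0256],0.393],[0,[0,0.0204,0.0354],0.524],[0,[0,0.0225,0.0455],0.654],[0,[0,0.0231,0.0559],0.785],[0,[0,0.0225,0.0662],0.916],[0,[0,0.0204,0.0763],1.047],[0,[0,0.0171,0.0861],1.178],[0,[0,0.0126,0.0954],1.309]]'
python3 -c "
from st import *
st();print(rel(.066,-90,.054));d=snap('wrist');crop(d,290,320,200,150,4,'w12')"

```

```text
time_s: 14.35
eef_pos: [0.6085, 0.1343, 0.0546]
tcp_rot: [-0.181, -0.684, -0.181, 0.684]
ft_force: [-0.4, 0.1, -0.0]
opening: -0.0001
time_s: 15.35
eef_pos: [0.5316, 0.0761, 0.0546]
tcp_rot: [0.273, -0.652, 0.273, 0.652]
ft_force: [0.1, 0.3, -0.2]
opening: 0.0002
t 15.35 p [0.5316 0.0761 0.0546] rho 0.0779 phi -89.0 yaw -135.4 q6 2.41 F n,t,z -0.32 0.1 -0.22 Mz [-0.   -0.01  0.02]
(array([ 0.0006, -0.0073,  0.0094]), np.float64(-0.007))
```

View pics/w12.png

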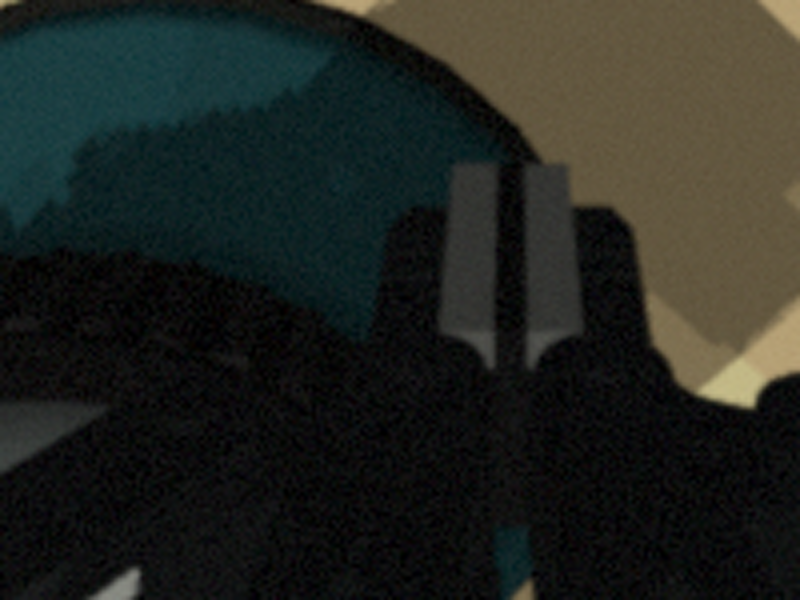

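```bash

python3 -m inch '[[0,[0,-0.004,0.004],0],[0,[0,-0.0078,0.0078],0],[0,[0,-0.0085,0.0085],0],[0,[0,-0.0095,0.0095],0],[0,[0,-0.0095,0.0095],0]]'
python3 -c "
from st import *
st()"
python3 -m inch '[[0,[0,-0.0006,0.0006],0],[0,[0,-0.0006,0.0006],0]]'
python3 -c "
from st import *
st()"
```

```text
time_s: 15.9
eef_pos: [0.5326, 0.0895, 0.0548]
tcp_rot: [-0.271, 0.653, -0.271, -0.653]
ft_force: [-0.3, -1.2, 0.5]
opening: 0.0
t 15.9 p [0.5326 0.0895 0.0548] rho 0.0645 phi -87.8 yaw -135.1 q6 2.43 F n,t,z 1.23 -0.38 0.45 Mz [-0.25  0.08  0.01]
time_s: 16.1
eef_pos: [0.5325, 0.09, 0.0548]
tcp_rot: [-0.271, 0.653, -0.272, -0.653]
ft_force: [-0.3, -3.5, 0.6]
opening: 0.0
t 16.1 p [0.5325 0.09   0.0548] rho 0.0641 phi -87.9 yaw -135.1 q6 2.43 F n,t,z 3.51 -0.38 0.64 Mz [-0.47  0.06 -0.01]
```

```bash

python3 -c "
from st import *
np.set_printoptions(legacy='1.25')
arc(6,10,.0637,-.0003,47.0)"
```

```text
[0, [0, -0.0051, -0.0043], -0.105],[0, [0, -0.0107, -0.008], -0.209],[0, [0, -0.0166, -0.0111], -0.314],[0, [0, -0.0227, -0.0135], -0.419],[0, [0, -0.0291, -0.0153], -0.524],[0, [0, -0.0357, -0.0165], -0.628],[0, [0, -0.0423, -0.0169], -0.733],[0, [0, -0.049, -0.0166], -0.838],[0, [0, -0.0555, -0.0157], -0.942],[0, [0, -0.062, -0.014], -1.047],
```

```bash

python3 -m inch '[[0,[0,-0.0051,-0.0043],-0.105],[0,[0,-0.0107,-0.008],-0.209],[0,[0,-0.0166,-0.0111],-0.314],[0,[0,-0.0227,-0.0135],-0.419],[0,[0,-0.0291,-0.0153],-0.524]]'
python3 -c "
from st import *
st();d=snap('wrist');crop(d,290,320,200,150,4,'w13')"
python3 -m inch '[[0,[0,-0.0051,-0.0043],-0.105],[0,[0,-0.0107,-0.008],-0.209],[0,[0,-0.0166,-0.0111],-0.314],[0,[0,-0.0227,-0.0135],-0.419],[0,[0,-0.0291,-0.0153],-0.524]]'
python3 -c "
from st import *
st();d=snap('wrist');crop(d,290,320,200,150,4,'w14')"
```

```text
time_s: 16.6
eef_pos: [0.5644, 0.0996, 0.0549]
tcp_rot: [-0.091, 0.701, -0.092, -0.701]
ft_force: [0.6, -3.1, 0.4]
opening: -0.0002
t 16.6 p [0.5644 0.0996 0.0549] rho 0.0643 phi -57.9 yaw -104.9 q6 1.91 F n,t,z 2.98 -1.17 0.37 Mz [-0.45  0.02 -0.02]
time_s: 17.15
eef_pos: [0.587, 0.124, 0.0552]
tcp_rot: [0.093, 0.702, 0.092, -0.7]
ft_force: [0.9, -2.8, 0.9]
opening: 0.0002
t 17.15 p [0.587  0.124  0.0552] rho 0.0643 phi -27.8 yaw -75.0 q6 1.43 F n,t,z 2.09 -2.03 0.94 Mz [-0.37 -0.24  0.06]
```

View pics/w13.png

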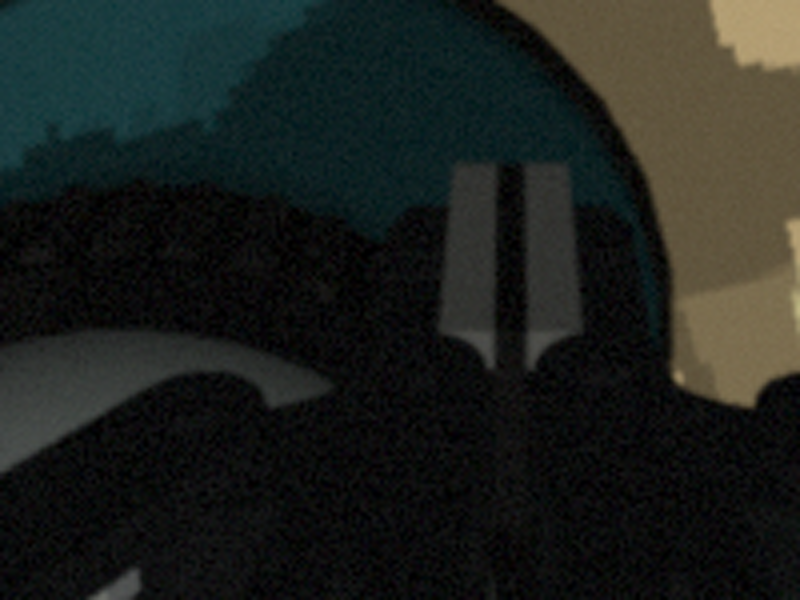

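View pics/w14.png

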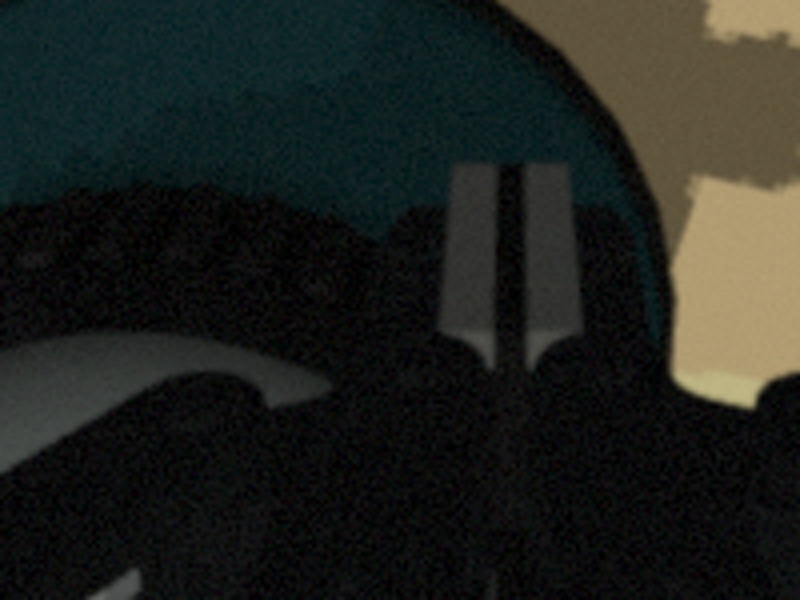

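```bash

python3 -c "
from st import *
d=snap('scene');crop(d,380,280,110,80,7,'s14')
for a in range(-140,-40,10): print(a,((proj(d,[*(C+.05*np.array([np.cos(np.radians(a)),np.sin(np.radians(a))])),.0665])-[325,240])*7).round())"
```

```text
-140 [446.  77.]
-130 [405.  73.]
-120 [364.  73.]
-110 [324.  78.]
-100 [286.  89.]
-90 [252. 104.]
-80 [221. 124.]
-70 [196. 148.]
-60 [177. 176.]
-50 [164. 206.]
```

View pics/s14.png

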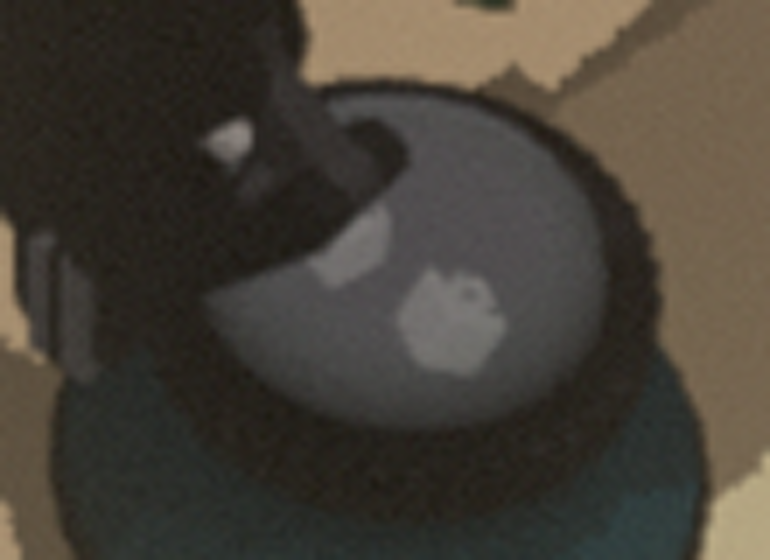

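The mark shows beside the finger link at crop (232,138), about -79°, where it should be with no slip. The push is light, so I'll continue.

```bash

python3 -m inch '[[0,[0,-0.0051,-0.0043],-0.105],[0,[0,-0.0107,-0.008],-0.209],[0,[0,-0.0166,-0.0111],-0.314],[0,[0,-0.0227,-0.0135],-0.419],[0,[0,-0.0291,-0.0153],-0.524],[0,[0,-0.0357,-0.0165],-0.628],[0,[0,-0.0423,-0.0169],-0.733],[0,[0,-0.049,-0.0166],-0.838],[0,[0,-0.0555,-0.0157],-0.942],[0,[0,-0.062,-0.0142],-1.047]]'
python3 -c "
from st import *
st()"
python3 -m inch '[[0,[0,-0.0051,-0.0043],-0.105],[0,[0,-0.0107,-0.008],-0.209],[0,[0,-0.0166,-0.0111],-0.314],[0,[0,-0.0227,-0.0135],-0.419],[0,[0,-0.0291,-0.0153],-0.524],[0,[0,-0.0357,-0.0165],-0.628],[0,[0,-0.0423,-0.0169],-0.733],[0,[0,-0.049,-0.0166],-0.838],[0,[0,-0.0555,-0.0157],-0.942],[0,[0,-0.062,-0.0142],-1.047]]'
python3 -c "
from st import *
st();d=snap('scene');crop(d,380,280,110,80,7,'s15')"
```

```text
time_s: 18.25
eef_pos: [0.5845, 0.188, 0.0553]
tcp_rot: [0.43, 0.562, 0.43, -0.561]
ft_force: [1.7, -0.7, 1.1]
opening: -0.0
t 18.25 p [0.5845 0.188  0.0553] rho 0.064 phi 32.1 yaw -15.1 q6 0.49 F n,t,z 1.05 -1.48 1.12 Mz [-0.12 -0.26  0.04]
time_s: 19.25
eef_pos: [0.528, 0.2181, 0.0553]
tcp_rot: [0.653, 0.272, 0.653, -0.271]
ft_force: [0.9, 0.4, 0.8]
opening: 0.0
t 19.25 p [0.528  0.2181 0.0553] rho 0.0641 phi 92.0 yaw 44.9 q6 -0.49 F n,t,z 0.33 -0.88 0.83 Mz [ 0.08 -0.27 -0.01]
```

View pics/s15.png

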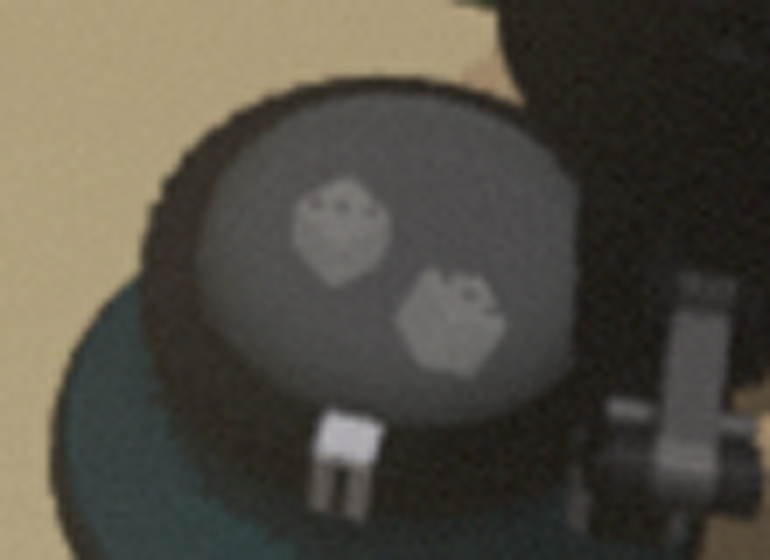

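```bash

python3 -c "
from st import *
d=snap('scene');p=back(d,374.7,302.4,.068)[:2];b=back(d,394,233.5,.018)[:2]-[.4185,.0571];print(b)
for q in (p,p-b):
  q=q-C;print(np.hypot(*q),np.degrees(np.arctan2(q[1],q[0])))"
python3 -m inch '[[0,[0,-0.0051,-0.0043],-0.105],[0,[0,-0.0107,-0.008],-0.209],[0,[0,-0.0166,-0.0111],-0.314],[0,[0,-0.0227,-0.0135],-0.419],[0,[0,-0.0291,-0.0153],-0.524],[0,[0,-0.0357,-0.0165],-0.628],[0,[0,-0.0423,-0.0169],-0.733],[0,[0,-0.049,-0.0166],-0.838],[0,[0,-0.0555,-0.0157],-0.942],[0,[0,-0.062,-0.0142],-1.047]]'
python3 -c "
from st import *
st()"
python3 -m inch '[[0,[0,-0.0051,-0.0043],-0.105],[0,[0,-0.0107,-0.008],-0.209],[0,[0,-0.0166,-0.0111],-0.314],[0,[0,-0.0227,-0.0135],-0.419],[0,[0,-0.0291,-0.0153],-0.524],[0,[0,-0.0357,-0.0165],-0.628],[0,[0,-0.0423,-0.0169],-0.733],[0,[0,-0.0423,-0.0169],-0.733]]'
python3 -c "
from st import *
st();d=snap('scene');crop(d,380,280,110,80,7,'s16');d=snap('top');crop(d,260,255,100,100,6,'t16')"
```

```text
[0.00572073 0.00670536]
0.04898342678928857 36.55775325577545
0.04044271770725324 33.7534202419694
time_s: 20.35
eef_pos: [0.4737, 0.1843, 0.055]
tcp_rot: [0.701, -0.091, 0.701, 0.092]
ft_force: [0.2, 2.9, 1.8]
opening: 0.0
t 20.35 p [0.4737 0.1843 0.055 ] rho 0.0641 phi 151.8 yaw 104.8 q6 -1.57 F n,t,z 1.19 -2.66 1.79 Mz [0.32 0.   0.01]
time_s: 21.15
eef_pos: [0.4677, 0.1384, 0.0545]
tcp_rot: [0.622, -0.335, 0.623, 0.335]
ft_force: [-1.8, -1.3, 0.7]
opening: 0.0004
t 21.15 p [0.4677 0.1384 0.0545] rho 0.0644 phi -166.0 yaw 146.6 q6 -2.38 F n,t,z 2.06 0.82 0.69 Mz [0.04 0.28 0.  ]
```

View pics/s16.png

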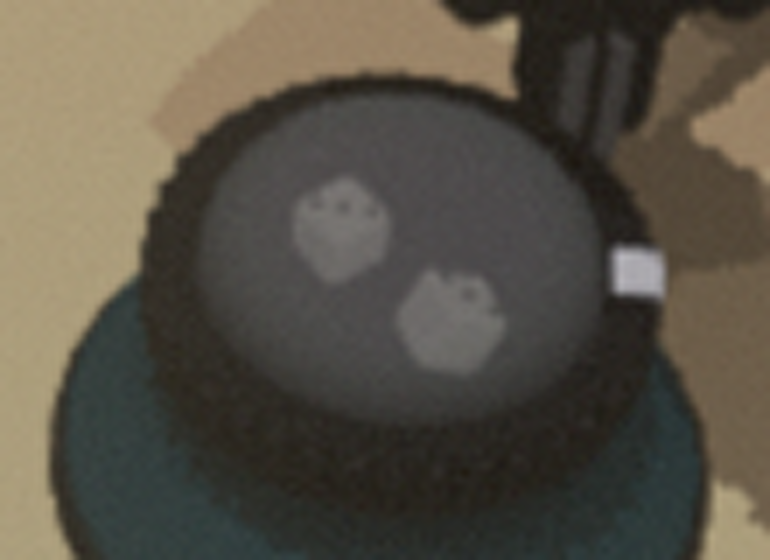

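View pics/t16.png

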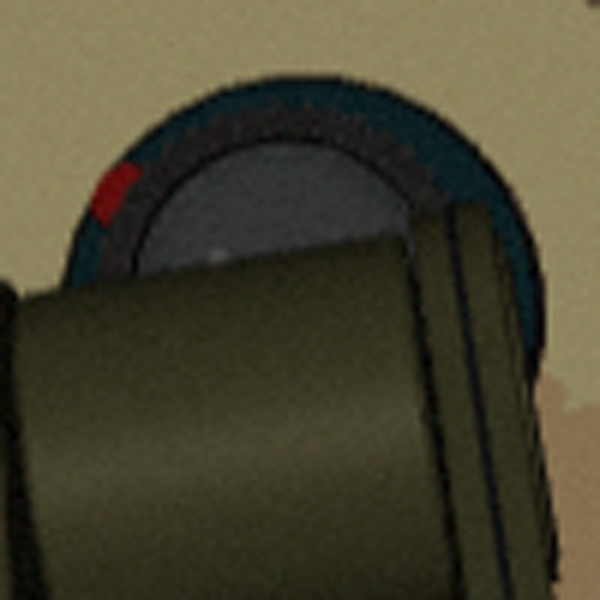

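```bash

python3 -c "
from st import *
d=snap('scene');p=back(d,416,278.9,.068)[:2]
q=p-C;print(np.hypot(*q),np.degrees(np.arctan2(q[1],q[0])))
np.set_printoptions(legacy='1.25')
arc(-7.5,8,.078,0,47)"
python3 -m inch '[[0,[0,0.004,-0.004],0],[0,[0,0.010,-0.010],0],[0,[0,0.010,-0.010],0]]'

```

```text
0.04558845435440759 136.6372698269096
[0, [0, 0.007, 0.0074], 0.131],[0, [0, 0.013, 0.0157], 0.262],[0, [0, 0.0178, 0.0247], 0.393],[0, [0, 0.0214, 0.0342], 0.524],[0, [0, 0.0237, 0.0442], 0.654],[0, [0, 0.0248, 0.0543], 0.785],[0, [0, 0.0244, 0.0645], 0.916],[0, [0, 0.0228, 0.0746], 1.047],
time_s: 21.6
eef_pos: [0.4533, 0.1357, 0.0544]
tcp_rot: [0.622, -0.336, 0.622, 0.337]
ft_force: [0.5, -0.8, 0.3]
opening: -0.0001
```

```bash

python3 -m inch '[[0,[0,0.007,0.0074],0.131],[0,[0,0.013,0.0157],0.262],[0,[0,0.0178,0.0247],0.393],[0,[0,0.0214,0.0342],0.524],[0,[0,0.0237,0.0442],0.654],[0,[0,0.0248,0.0543],0.785],[0,[0,0.0244,0.0645],0.916],[0,[0,0.0228,0.0746],1.047]]'
python3 -m inch '[[0,[0,0.007,0.0074],0.131],[0,[0,0.013,0.0157],0.262],[0,[0,0.0178,0.0247],0.393],[0,[0,0.0214,0.0342],0.524],[0,[0,0.0237,0.0442],0.654],[0,[0,0.0248,0.0543],0.785],[0,[0,0.0244,0.0645],0.916],[0,[0,0.0228,0.0746],1.047],[0,[0,0.0228,0.0746],1.047]]'
python3 -c "
from st import *
st();s,M=tool();print(rel(.066,74,.055,46));d=snap('scene');crop(d,380,280,110,80,7,'s17');d=snap('top');crop(d,260,255,100,100,6,'t17')"
```

```text
time_s: 22.4
eef_pos: [0.4763, 0.2112, 0.0548]
tcp_rot: [0.707, 0.021, 0.707, -0.021]
ft_force: [0.5, 0.4, -0.0]
opening: 0.0
time_s: 23.3
eef_pos: [0.553, 0.2293, 0.0551]
tcp_rot: [0.603, 0.371, 0.602, -0.37]
ft_force: [-0.2, -0.2, 0.1]
opening: -0.0001
t 23.3 p [0.553  0.2293 0.0551] rho 0.0787 phi 73.2 yaw 26.8 q6 -0.16 F n,t,z -0.26 0.11 0.08 Mz [ 0.   -0.03  0.02]
(array([ 0.0001, -0.0095,  0.0085]), np.float64(-0.021))
```

View pics/s17.png

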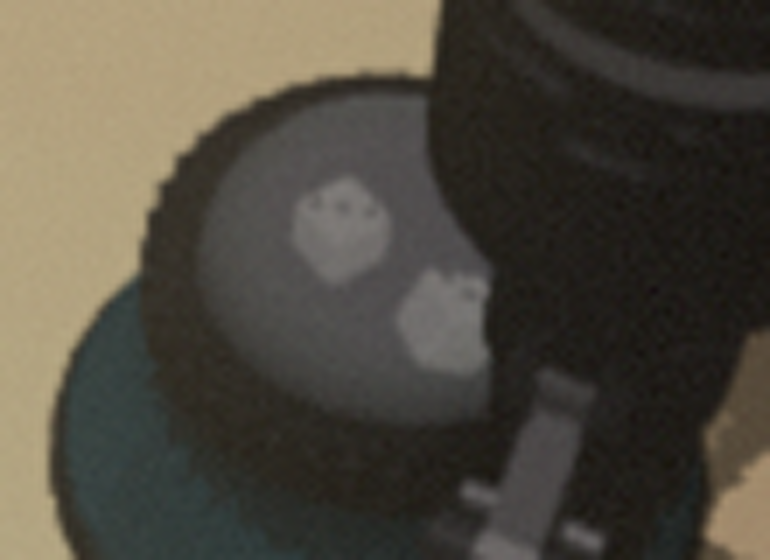

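View pics/t17.png

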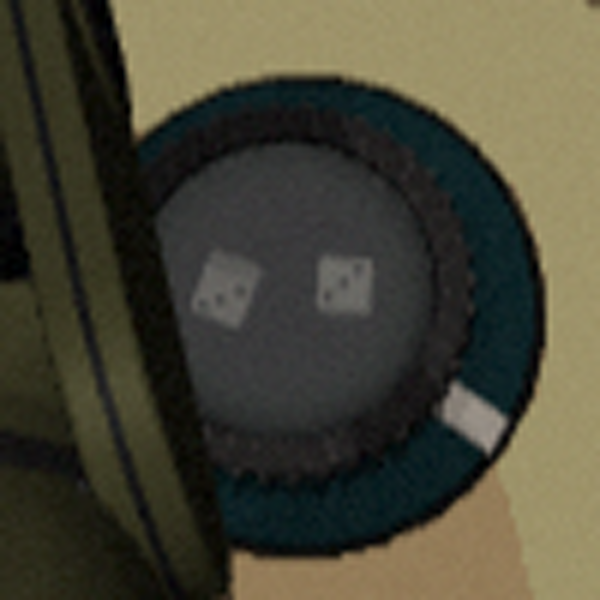

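```bash

python3 -m inch '[[0,[0,-0.004,0.004],0],[0,[0,-0.0085,0.0085],0],[0,[0,-0.0093,0.0093],0],[0,[0,-0.0100,0.0100],0],[0,[0,-0.0106,0.0106],0],[0,[0,-0.0106,0.0106],0]]'
python3 -c "
from st import *
st()"
```

```text
time_s: 24.0
eef_pos: [0.5474, 0.2152, 0.0549]
tcp_rot: [0.603, 0.37, 0.602, -0.37]
ft_force: [0.4, 0.0, -0.6]
opening: -0.0003
t 24.0 p [0.5474 0.2152 0.0549] rho 0.0636 phi 74.3 yaw 26.9 q6 -0.19 F n,t,z 0.14 -0.41 -0.55 Mz [ 0.05  0.   -0.03]
```

```bash

python3 -m inch '[[0,[0,-0.0053,-0.0041],-0.105],[0,[0,-0.0109,-0.0078],-0.209],[0,[0,-0.0168,-0.0109],-0.314],[0,[0,-0.0229,-0.0133],-0.419],[0,[0,-0.0293,-0.0151],-0.524]]'
python3 -c "
from st import *
st()"
python3 -m inch '[[0,[0,-0.0051,-0.0043],-0.105],[0,[0,-0.0107,-0.008],-0.209],[0,[0,-0.0166,-0.0111],-0.314],[0,[0,-0.0227,-0.0135],-0.419],[0,[0,-0.0291,-0.0153],-0.524],[0,[0,-0.0291,-0.0153],-0.524]]'
python3 -c "
from st import *
st();d=snap('scene');crop(d,380,280,110,80,7,'s18');d=snap('top');crop(d,260,255,100,100,6,'t18')"
```

```text
time_s: 24.5
eef_pos: [0.5149, 0.2158, 0.0552]
tcp_rot: [0.679, 0.2, 0.678, -0.199]
ft_force: [2.0, 1.1, -0.4]
opening: -0.0001
t 24.5 p [0.5149 0.2158 0.0552] rho 0.0637 phi 103.9 yaw 57.2 q6 -0.7 F n,t,z 0.64 -2.19 -0.41 Mz [ 0.12 -0.26  0.03]
time_s: 25.1
eef_pos: [0.4856, 0.1995, 0.0551]
tcp_rot: [0.707, 0.019, 0.707, -0.019]
ft_force: [-0.8, 1.0, 0.5]
opening: 0.0001
t 25.1 p [0.4856 0.1995 0.0551] rho 0.0637 phi 134.4 yaw 86.9 q6 -1.23 F n,t,z 1.3 -0.09 0.46 Mz [ 0.07 -0.   -0.02]
```

View pics/s18.png

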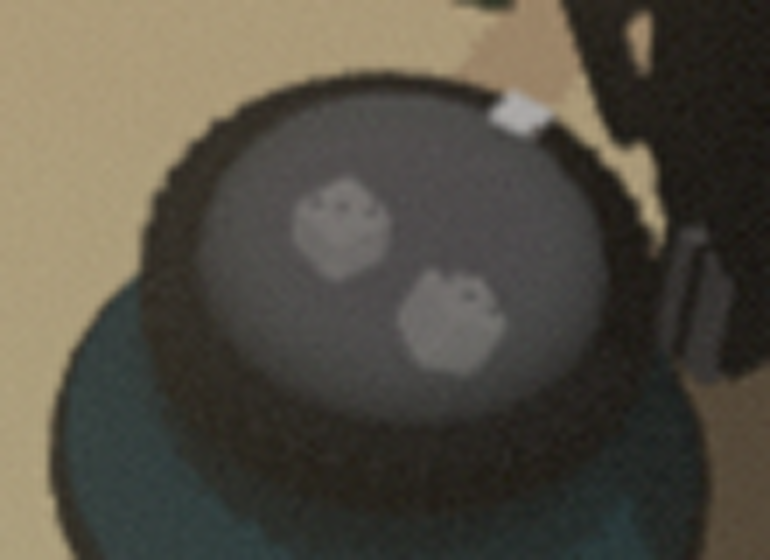

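View pics/t18.png

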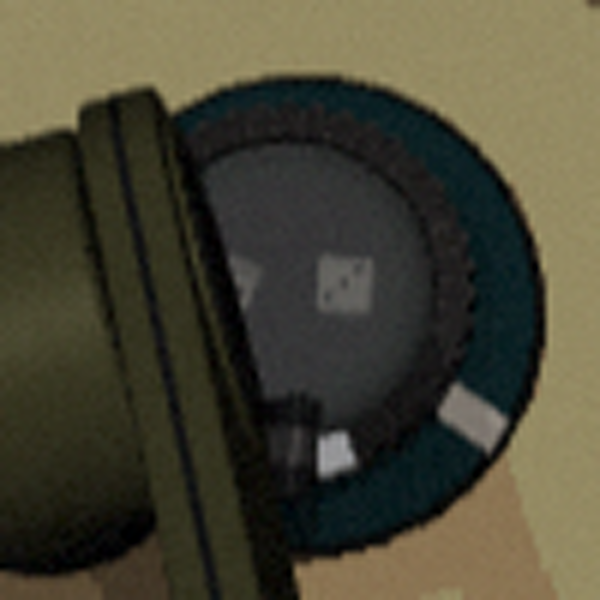

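```bash
cat > meas.py <<'E'
from st import *
def ang(d,u,v,z,c=np.array([.5324,.1532])):
    q=back(d,u,v,z)[:2]-c;return np.hypot(*q).round(4),np.degrees(np.arctan2(q[1],q[0])).round(1)
E
python3 -c "
from meas import *
d=snap('top')
im=d['img'][205:305,210:310].astype(int)
w=((im.min(2)>95)).astype(np.uint8)
n,l,s,c=cv2.connectedComponentsWithStats(w)
for i in range(1,n):
  if 6<s[i,4]<200: print(s[i],c[i]+[210,205],ang(d,*(c[i]+[210,205]),.069),ang(d,*(c[i]+[210,205]),.022))
print(ang(d,210+335/6,205+453/6,.0688))
print(ang(d,210+473/6,205+418/6,.022))"
```

```text
[73 65 11 10 57] [288.43859649 274.03508772] (np.float64(0.0612), np.float64(-122.7)) (np.float64(0.058), np.float64(-120.5))
[53 72  6  7 34] [265.26470588 280.08823529] (np.float64(0.0454), np.float64(-162.2)) (np.float64(0.0415), np.float64(-165.3))
(np.float64(0.0464), np.float64(-161.4))
(np.float64(0.0592), np.float64(-121.1))
```

```bash

python3 -m inch '[[0,[0,-0.0051,-0.0043],-0.105],[0,[0,-0.0107,-0.008],-0.209],[0,[0,-0.0166,-0.0111],-0.314],[0,[0,-0.0227,-0.0135],-0.419],[0,[0,-0.0291,-0.0153],-0.524],[0,[0,-0.0357,-0.0165],-0.628],[0,[0,-0.0357,-0.0165],-0.628]]'
python3 -c "
from meas import *
st();d=snap('scene');crop(d,380,280,110,80,7,'s19');d=snap('top');crop(d,260,255,100,100,6,'t19');d=snap('wrist','w19')"
```

```text
time_s: 25.95
eef_pos: [0.4673, 0.1644, 0.0548]
tcp_rot: [0.678, -0.2, 0.678, 0.2]
ft_force: [-0.1, 0.7, 0.0]
opening: -0.0002
t 25.95 p [0.4673 0.1644 0.0548] rho 0.0638 phi 170.6 yaw 122.8 q6 -1.91 F n,t,z 0.23 -0.66 0.05 Mz [0.09 0.09 0.01]
```

View pics/s19.png

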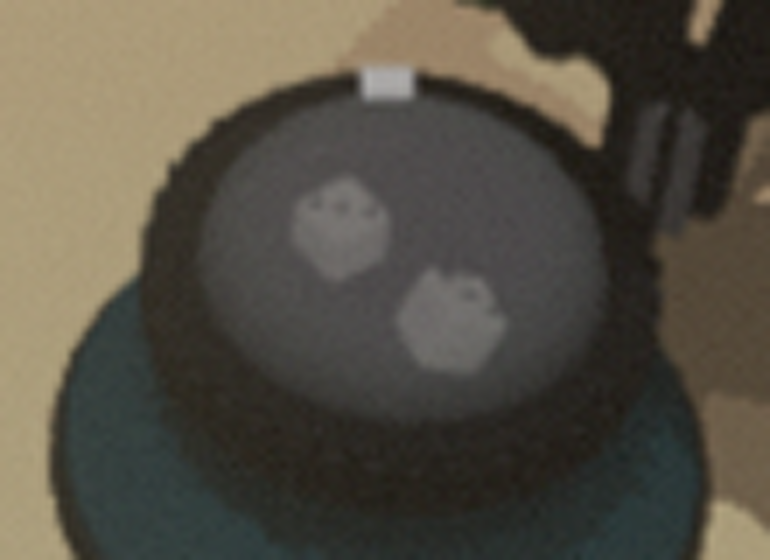

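View pics/t19.png

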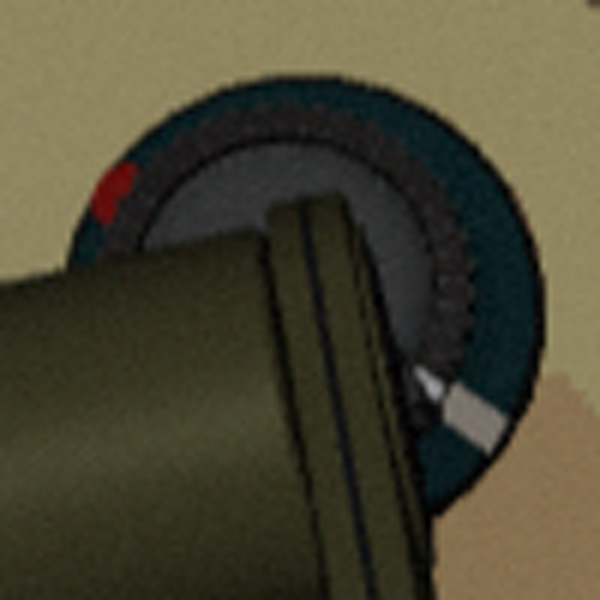

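View pics/w19.png

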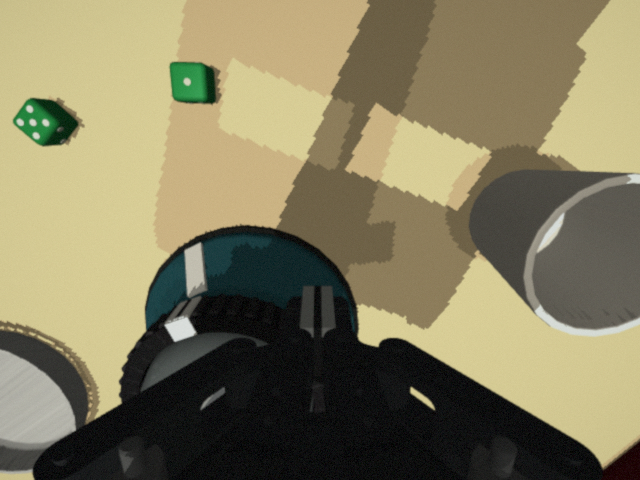

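The wrist view shows the stripe at (195,270) and the mark at (180,328), nearly aligned. I'll measure them in an enlarged crop.

```bash

python3 -c "
from meas import *
d=snap('wrist');crop(d,190,290,100,100,6,'w20')"
```

```text
(no output)
```

View pics/w20.png

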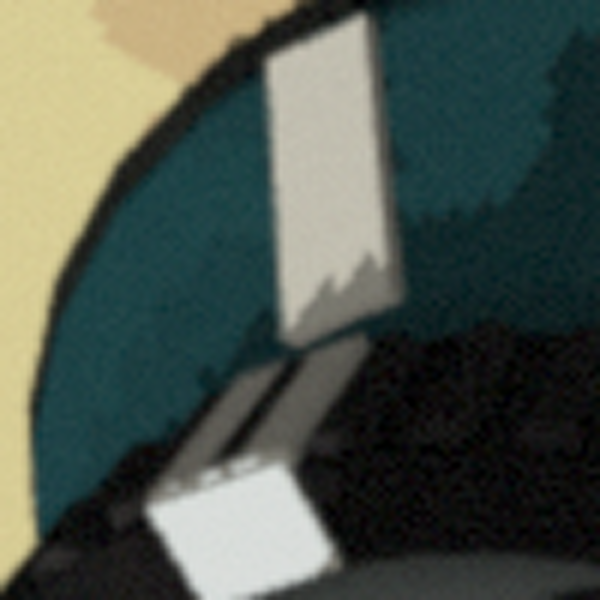

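```bash

python3 -c "
from meas import *
d=snap('wrist')
for c in ([.5302,.154],[.5324,.1532],[.531,.154]):
  c=np.array(c);print(ang(d,176,320.7,.0687,c),ang(d,193.3,245.8,.012,c),ang(d,197.2,293.7,.035,c),ang(d,140+327/6,240+350/6,.0507,c))
print(back(d,176,320.7,.0687),back(d,193.3,245.8,.012))
K=proj(d,[.5302,.154,.0687]);print(K)
"
```

```text
(np.float64(0.0525), np.float64(-127.1)) (np.float64(0.0694), np.float64(-122.5)) (np.float64(0.049), np.float64(-121.9)) (np.float64(0.0527), np.float64(-129.3))
(np.float64(0.0532), np.float64(-129.5)) (np.float64(0.07), np.float64(-124.4)) (np.float64(0.0495), np.float64(-124.5)) (np.float64(0.0536), np.float64(-131.6))
(np.float64(0.0529), np.float64(-127.8)) (np.float64(0.0699), np.float64(-123.1)) (np.float64(0.0494), np.float64(-122.6)) (np.float64(0.0533), np.float64(-129.9))
[0.4985728  0.11214645 0.0687    ] [0.49285762 0.09545232 0.012     ]
[227.27438322 409.83860418]
```

```bash

python3 -m inch '[[0,[0,-0.002,-0.0017],-0.041],[0,[0,-0.004,-0.0034],-0.082],[0,[0,-0.004,-0.0034],-0.082]]'
python3 -c "
from meas import *
st();d=snap('wrist');crop(d,190,290,100,100,6,'w21')"
```

```text
time_s: 26.5
eef_pos: [0.4666, 0.1597, 0.0548]
tcp_rot: [0.67, -0.227, 0.669, 0.228]
ft_force: [0.3, 0.7, -0.8]
opening: 0.0001
t 26.5 p [0.4666 0.1597 0.0548] rho 0.0638 phi 174.9 yaw 127.5 q6 -2.01 F n,t,z -0.22 -0.73 -0.8 Mz [ 0.13 -0.01 -0.  ]
```

View pics/w21.png

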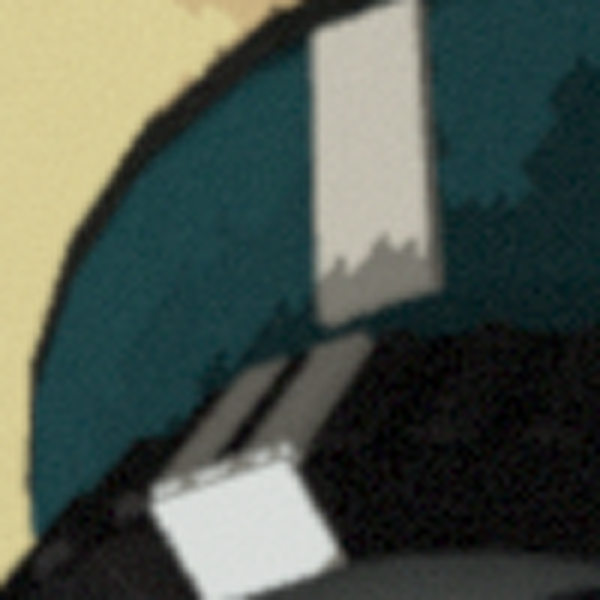

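```bash

python3 -c "
from meas import *
d=snap('wrist')
for c in ([.5302,.154],[.531,.154]):
  c=np.array(c);print(ang(d,176.8,319.7,.0689,c),ang(d,201,242.9,.012,c),ang(d,203.3,291,.035,c))
"
python3 -m inch '[[0,[0,0.004,-0.004],0],[0,[0,0.010,-0.010],0],[-0.0,[0,0.014,-0.014],0],[0,[-0.05,0.014,-0.014],0],[0,[-0.1,0.014,-0.014],0],[0,[-0.15,0.014,-0.014],0],[0,[-0.15,0.014,-0.014],0]]'
```

```text
(np.float64(0.0527), np.float64(-123.3)) (np.float64(0.0691), np.float64(-122.1)) (np.float64(0.049), np.float64(-121.8))
(np.float64(0.0532), np.float64(-124.1)) (np.float64(0.0696), np.float64(-122.7)) (np.float64(0.0494), np.float64(-122.6))
time_s: 27.3
eef_pos: [0.4508, 0.1631, 0.2138]
tcp_rot: [0.675, -0.228, 0.664, 0.227]
ft_force: [0.1, 0.5, 0.4]
opening: -0.0003
```

```bash

python3 -c "
from meas import *
s,M=tool();print(M.T@(np.array([.38,-.25,.23])-s['eef_pos']))"
```

```text
[-0.01871158 -0.28419305 -0.30790925]
```

```bash

python3 -m inch '[[0,[-0.02,-0.284,-0.308],0],[0,[-0.02,-0.284,-0.308],0],[0,[-0.02,-0.284,-0.308],0],[0,[-0.02,-0.284,-0.308],0],[0,[-0.02,-0.284,-0.308],0],[0,[-0.02,-0.284,-0.308],0],[0,[-0.02,-0.284,-0.308],0],[0,[-0.02,-0.284,-0.308],0],[0,[-0.02,-0.284,-0.308],0],[0,[-0.02,-0.284,-0.308],0]]'
python3 -c "
from meas import *
st();d=snap('top','top22');crop(d,260,255,100,100,6,'t22')"
```

```text
time_s: 28.3
eef_pos: [0.3796, -0.2473, 0.2243]
tcp_rot: [0.669, -0.225, 0.673, 0.223]
ft_force: [0.2, 0.9, -0.3]
opening: -0.0002
t 28.3 p [ 0.3796 -0.2473  0.2243] rho 0.4287 phi -110.6 yaw 126.9 q6 -2.91 F n,t,z -0.88 -0.08 -0.25 Mz [-0.01 -0.    0.02]
```

View pics/t22.png

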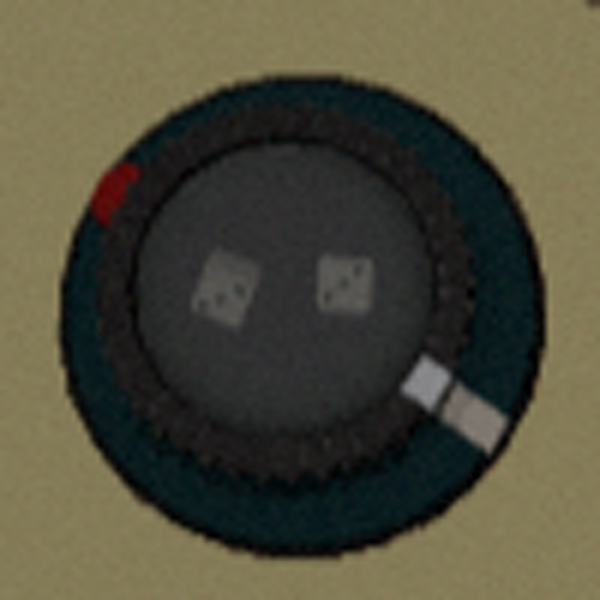

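View pics/top22.png

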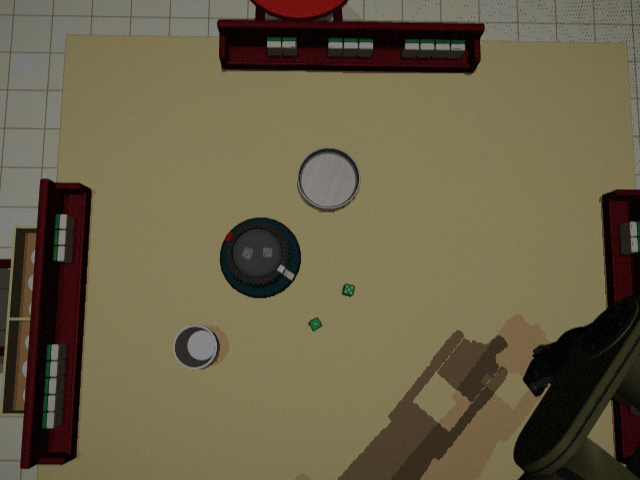

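```bash

python3 -m inch '[[0,[0,0,0],0.12],[0,[0,0,0],0.24],[0,[0,0,0],0.3],[0,[0,0,0],0.3]]'
python3 -c "
from meas import *
print(sensors.observe()['qpos'].round(4))
d=snap('top');crop(d,280,268,40,40,15,'t23')
print(ang(d,281.2,268.8,.069),ang(d,210+473/6,205+418/6,.022))"
```

```text
time_s: 28.75
eef_pos: [0.3805, -0.2441, 0.2242]
tcp_rot: [0.695, -0.125, 0.698, 0.123]
ft_force: [-0.2, -1.0, -0.3]
opening: 0.0004
[-0.686  -0.3277  2.0831 -0.0056  1.3871 -2.6074]
(np.float64(0.0466), np.float64(-121.9)) (np.float64(0.0592), np.float64(-121.1))
```

View pics/t23.png

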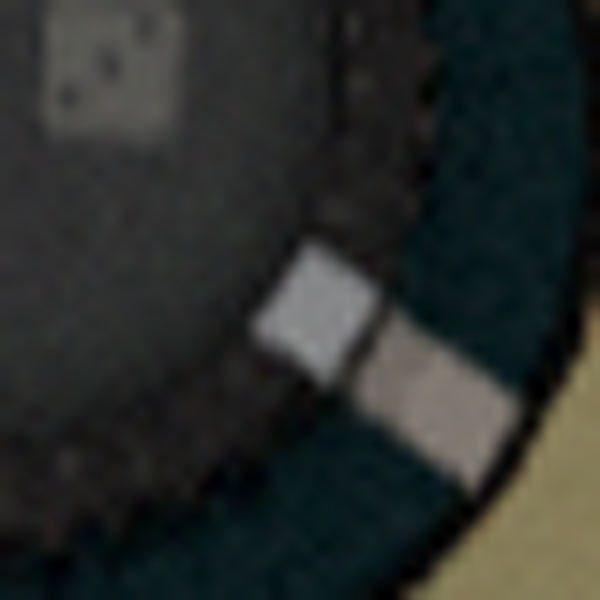

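```bash
python3 -c "
from bench import ctrl
print(ctrl.finish_job())"
```

```text
the job is handed in; nothing more can be done
None
```

The ring now stands two full turns from tight, with its white mark over the case stripe for the second time, and I've handed the job in at about 29 s of the 72 s allowed. I turned it with the closed fingertips' edge set between the ribs, in three strokes. Between strokes I backed off and swung round clear of it.

**Ring angle:** it started about 42° loose and I added about 678°, which makes 720°. In the last top view the mark is at -121.9° and the stripe at -121.1°. The last wrist view put the ring about 1.3° short, so the two differ by about half a degree.

**Other objects:** the cup, ashtray and both green dice are at the same pixels in the first and last top pictures. I saw no contact with the dome. The forces read at each stop stayed below about 11 N.

**What disagreed or ran close:**
- **Fingertip reach:** the pictures showed the tips about level with the TCP, not 25 mm ahead of it. I chose a height that worked either way.
- **Ring centre:** the arc the finger followed put the centre about 2 mm from where the top camera did.
- **Joint 6:** while I moved the arm away at the end, it came up to its -2.91 limit, where the motion stopped. The reading was rounded, so I can't rule out a hair beyond it; I turned it back to -2.61 before handing in.

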